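# Lay out the workholding set on its shadow plates

## Task

Set up for the next milling job: put each of the four workholding pieces (brass bush, steel V-block, dark clamp strap, blue corner stop) on the black shadow plate that shows its yellow outline, upright, centred and lined up so that it covers its outline. Do not disturb the dial gauge lying between them, and let go of everything at the end.

Things in the scene. Friction and masses are not known exactly. Their poses are not given: they have to be found in the camera images.
- bush: Locating bush of brass, loose, 0.2-0.37 kg: round flange 60 mm in diameter and 10 mm high at the bottom, round upright body 38 mm in diameter above it to a total height of 46 mm, 20 mm bore through the middle. Origin: centre of the underside, z up. Grip the 38 mm body above the flange. Starts on the bench. On its plate: origins on one vertical line, any yaw.
- vblock: Bright steel V-block, loose, 0.33-0.59 kg: 56 (x) x 40 (y) x 34 (z) mm, with a V groove 26 mm wide and about 14 mm deep along x in its top; the plain sides are 40 mm apart across y. Origin: centre of the underside, z up. Starts on the bench. On its plate: origins on one vertical line, its x along the plate's x, either way round.
- strap: Dark steel clamp strap, loose, lying flat, 0.26-0.46 kg: flat bar 110 mm long (x) with half-round ends, 32 mm wide (y), 20 mm high (z), with a slot 40 x 12 mm through its middle along x. Origin: centre of the underside, z up. Starts on the bench. On its plate: origins on one vertical line, its x along the plate's x, either way round.
- corner_stop: Loose blue L, 0.16-0.29 kg, 30 mm high, legs 24 mm wide on two sides of a 70 mm square: one along x (x -35 to 35, y -35 to -11), one along y (x -35 to -11, y -35 to 35); a dark dot near each free end. Origin: centre of the square, at the underside, z up. Grip across a leg, e.g. at x = 10, y = -23 mm. On its plate: origins on one vertical line, its x along the plate's x, same way round.
- corner_heel (a point): The outer corner of the blue corner stop, where its legs meet, at the underside: x = -35, y = -35 mm in the corner stop's frame.
- plate_bush: Plate of the bush: fixed flat black plate 124 (its x) x 90 (its y) x 6 mm thick, with a yellow silhouette on it: a 60 mm disc with a 20 mm black hole drawn in it. Origin: underside of the plate, under the centre of the silhouette; its top is 6 mm above; z up.
- plate_vblock: Plate of the V-block: fixed flat black plate 124 (its x) x 90 (its y) x 6 mm thick, with a yellow silhouette on it: a rectangle 56 (x) x 40 (y) mm crossed by two black lines along x (the groove). Origin: underside of the plate, under the centre of the silhouette; its top is 6 mm above; z up.
- plate_strap: Plate of the clamp strap: fixed flat black plate 124 (its x) x 90 (its y) x 6 mm thick, with a yellow silhouette on it: a bar 110 mm long (x) and 32 mm wide (y) with round ends and a black slot 40 x 12 mm along x. Origin: underside of the plate, under the centre of the silhouette; its top is 6 mm above; z up.
- plate_corner: Plate of the corner stop: fixed flat black plate 124 (its x) x 90 (its y) x 6 mm thick, with a yellow silhouette on it: an L within a 70 x 70 mm square, legs 24 mm wide, one along the -y side of the square and one along the -x side, so the heel of the drawn L is at x = -35, y = -35 mm. Origin: underside of the plate, under the centre of that 70 mm square; its top is 6 mm above; z up.
- dial_gauge: Dial gauge to be left alone, loose, lying on its back on the bench: round case 54 mm in diameter, 20 mm high, white face up, with a thin steel stem reaching 63 mm from the centre along its x. Origin: centre of the underside of the case.
Things that resemble listed ones, but are neither listed nor needed, are in the scene too. Of the things shaped like the bush, the brass one is meant.

How it is judged:
At the end, for the whole second after the job is handed in: Each piece rests still and upright (0.1 rad), flat on its own plate, its origin within 10 mm of the plate's; V-block, strap and corner stop are within 0.2 rad of the outline's direction, the corner stop's heel over the heel of the drawn L; the robot touches nothing (horizontal distance between bush and plate_bush below 0.01 m and z of bush in the frame of plate_bush between 0.003 and 0.01 m and angle between each of bush, vblock, strap, corner_stop's own z axis and vertical below 0.1 rad and linear speed of each of bush, vblock, strap, corner_stop below 0.02 m/s and horizontal distance between vblock and plate_vblock below 0.01 m and z of vblock in the frame of plate_vblock between 0.003 and 0.01 m and angle between the x axis of vblock and the x axis of plate_vblock, either way round below 0.2 rad and horizontal distance between strap and plate_strap below 0.01 m and z of strap in the frame of plate_strap between 0.003 and 0.01 m and angle between the x axis of strap and the x axis of plate_strap, either way round below 0.2 rad and horizontal distance between corner_stop and plate_corner below 0.01 m and z of corner_stop in the frame of plate_corner between 0.003 and 0.01 m and angle between the x axis of corner_stop and the x axis of plate_corner, either way round below 0.2 rad and x of corner_heel in the frame of plate_corner below -0.015 m and y of corner_heel in the frame of plate_corner below -0.015 m).
It fails at once if the dial gauge is pushed more than 15 mm from where it lay, or tipped (distance of dial_gauge from where it was at the start of the episode above 0.015 m or angle between dial_gauge's own z axis and vertical above 0.35 rad).
It also fails if it takes over 122 s, if anything falls off the work surface, if the arm or the gripper's body presses on something with over 40 N, if the wrist force passes 120 N, or if a joint passes its speed limit or range.

## Robot

A 7-joint arm with a two-finger parallel gripper is mounted at the origin on the work surface. World frame = base frame: x ahead of the robot, y to its left, z up, the work surface at z = 0. Lengths are in m, angles in rad, forces in N, time in s.
With the tool pointing down it reaches from about 0.35 to 0.9 m from the base axis. Payload 7.2 kg.
Tool frame: the origin (TCP) lies on the centre line of the jaws, within the pads' length; the fingertips stand 25 mm ahead of it and the grasp point (between the pads) lies 6 mm ahead of it (arm.tip_reach is the z of the fingertips in the tool frame, in m); z points along the fingers, y is the direction in which the jaws open and shut (so a half turn about z gives the same grasp; the last joint's range is limited). The gripper opens to 88 mm and grips with 3 to 60 N. Pads are 20 mm wide; open, the fingers measure 115 mm over their backs; the gripper's body (75 mm by 178 mm) begins 61 mm behind the grasp point.
Start: joints at [1.272, 0.411, -0.013, 1.596, 0.006, 1.134, -0.082], TCP at [0.143, -0.608, 0.248] pointing down, gripper open.
Joint ranges: [-2.95, 2.95], [-0.29, 1.99], [-1.47, 1.44], [0.14, 2.54], [-1.03, 4.17], [0.13, 1.85], [-2.86, 2.86]. Speed limits (rad/s): [2.39, 2.39, 3.01, 3.01, 3.14, 3.14, 3.14].

## Interface

Orientations are given as a unit quaternion [w, x, y, z].
In Python, from bench import arm gives the robot as it stands.
- The arm moves only by the tool play_rows, never from a script. Its argument "moves" is a list of rows, each an object with "dp": the shift along the tool's x, y, z in mm, a list of three; "rotation": the turn, a rotation vector about the tool's x, y, z in degrees, a list of three; "jaw": the opening in per cent of the stroke, from 0 (shut) to 100 (fully open). A call has exactly 5 rows; each row shifts and turns the commanded pose from where the row before left it, along the tool's axes as they then stand; what a row does not reach is not made up. A row lasts 1/10 s, in which the tool goes at most 50 mm and 8.59 degrees, less where a joint would pass 70% of its speed; a pose out of reach is approached as far as the arm can. A call is refused whole if a number of a shift passes 50 or a number of a turn 8.59, either way. A call with a gripper value outside its range is refused whole. The fingers move at their own pace and stop on an object; "squeeze" is the grip in N (left out, the last holds). Time passes only in rows, so rows that do not move let the fingers close, or fill a call up. It gives the time, the measured TCP pose, the force and the opening at its end, in the units of the state.
- arm.get_obs(): the state, without advancing time (a new reading comes with each control period).
- arm.capture(name): name is "scene" or "top" or "wrist"; returns a dict with "img" (384x512x3 uint8, red, green, blue), "camera_matrix" (3x3 intrinsics, pixels), "k1" (the pictures are not rectified: a ray, as slopes to the right and down, at radius r is drawn at 1 + k1 r^2 times it, then the intrinsics apply), "pose" (4x4, takes a point from camera to world coordinates). Camera axes: x right, y up, looking along -z (the intrinsics and any distortion apply to the point x, -y, -z); pixel columns grow to the right and rows downward; lengths in m; the calibration is good to about 2 mm. A picture is of the moment at which its call begins. There is no depth.
- arm.close_job(): hands the job in, once; it reports no verdict.
Trained networks look in a picture, given as the dict that the camera call returned (one of the last four; its "shot" number tells which), for a name from the list of things; names that differ only in an ending like _2 or _b are one class to them, and where a whole thing is asked for, a point or a joint stands for the part that bears it (a point fixed in the world has none). Each returns a list of dicts, best first, with "conf" (0 to 1); they miss things now and then, are a little off and sometimes report something else, mostly with a low value. They report only what shows in the picture. A call takes as long as a camera call. They do not tell look-alikes from the thing itself.
- arm.boxes_of(picture, label): "location" ([x, y, z] in m, in world coordinates, good to about 4 mm: the middle of the surface that is visible of it).
- arm.silhouettes(picture, label): "region" (384x512 bool, what is visible of it).
- arm.tip_of(picture, label): "location" ([x, y, z] in m, in world coordinates, good to about 4 mm: a listed point, or the origin of a listed thing).
The state is a dict: "time_s": time; "joints": joint angles; "joint_vel": joint speeds; "tau": joint torques, N m; "ee_pos": TCP position; "eef_rot": TCP orientation; "force": force on the tool from outside, world axes, zero at the start; "ft_torque": the same for the moment, N m; "width": opening from 0.0 (shut) to 1.0 (fully open).
Only numpy, scipy, OpenCV 4.12 (cv2) and the standard library are available. Lean on these libraries where they do the work, as an engineer would, in place of code of your own. Each camera call takes 0.05 s, during which the arm holds its last target.

## Working session

There is one attempt and no reset: what is moved stays moved. The work goes in short steps, Python scripts to look and compute and a tool call to move; the robot and the scene stay as the last step left them, time stands still between calls to the robot, and variables do not carry over. Pictures are saved under pics/ and viewed, and the job is handed in when it is done.

Besides the shell and the picture viewer there is one more tool, called after "Request:" as name(argument=value, ...) on one line, values as JSON. play_rows: Moves the arm, as the interface text tells. Its arguments: {"type":"object","properties":{"moves":{"type":"array","items":{"type":"object","properties":{"dp":{"type":"array","items":{"type":"number"}},"rotation":{"type":"array","items":{"type":"number"}},"jaw":{"type":"number"}}}},"squeeze":{"type":"number"}},"required":["moves"]}

```bash
mkdir -p pics; ls
python3 - <<'E'
from bench import arm
import cv2,pickle
print(arm.get_obs())
for n in ["scene","top","wrist"]:
    d=arm.capture(n); cv2.imwrite(f"pics/{n}0.png",cv2.resize(d["img"][:,:,::-1],(800,600),interpolation=cv2.INTER_CUBIC)); print(n,d["camera_matrix"],d["k1"],d["pose"]); pickle.dump(d,open(f"pics/{n}0.pkl","wb"))
    if n!="wrist":
        for l in ["bush","vblock","strap","corner_stop","plate_bush","plate_vblock","plate_strap","plate_corner","dial_gauge","corner_heel"]:
            print(l,[(r["conf"].__round__(2),r["location"]) for r in arm.tip_of(d,l)])
E
```

```text
pics
{'time_s': 0.0, 'joints': array([ 1.2718189 ,  0.41186336, -0.01272066,  1.59701888,  0.00559254,
        1.13431781, -0.08219547]), 'joint_vel': array([ 0.00204045,  0.00046668,  0.0011049 , -0.00063058,  0.00156202,
       -0.00022834,  0.00053447]), 'tau': array([-2.02749769e-03, -5.87942290e+01,  6.41058739e-01, -2.91077024e+01,
       -5.38239127e-02,  1.83532195e-02,  1.55882881e-04]), 'ee_pos': array([ 0.14282237, -0.60798861,  0.24684208]), 'eef_rot': array([-7.73248922e-04,  9.93347853e-01,  1.15149581e-01, -1.40692826e-04]), 'force': array([-0.44682985, -0.5115401 ,  0.17196673]), 'ft_torque': array([ 0.01082108, -0.02547971, -0.01356258]), 'width': 1.0000929991709366}
scene [[481.6260327    0.         255.47001193]
 [  0.         481.6260327  189.88149775]
 [  0.           0.           1.        ]] -0.0443549374101495 [[-0.28648197 -0.70526749  0.64847964  1.5188885 ]
 [ 0.95806861 -0.20684729  0.19828952  0.27003107]
 [-0.0057109   0.67809436  0.73495267  1.20726859]
 [ 0.          0.          0.          1.        ]]
bush [(0.63, [0.4079, -0.4284, 0.0044]), (0.61, [
[... 1367 characters left out ...]
.0981, -0.0038])]
plate_strap [(0.75, [0.4296, 0.1132, 0.0001]), (0.61, [0.6249, -0.135, 0.0055]), (0.61, [0.4606, -0.0993, -0.0035])]
plate_corner [(0.9, [0.6471, 0.1322, 0.002])]
dial_gauge [(0.56, [0.5608, 0.0059, 0.0056])]
corner_heel [(0.91, [0.3066, -0.3316, 0.0048])]
wrist [[289.99286412   0.         254.17928094]
 [  0.         289.99286412 188.66262395]
 [  0.           0.           1.        ]] -0.00016274712423551766 [[ 2.29302613e-01  9.38934288e-01  2.56559378e-01  2.12830557e-01]
 [-9.73355183e-01  2.21193657e-01  6.04405065e-02 -5.93611001e-01]
 [ 3.57128794e-07 -2.63582566e-01  9.64636839e-01  3.84431134e-01]
 [ 0.00000000e+00  0.00000000e+00  0.00000000e+00  1.00000000e+00]]
```

View pics/top0.png

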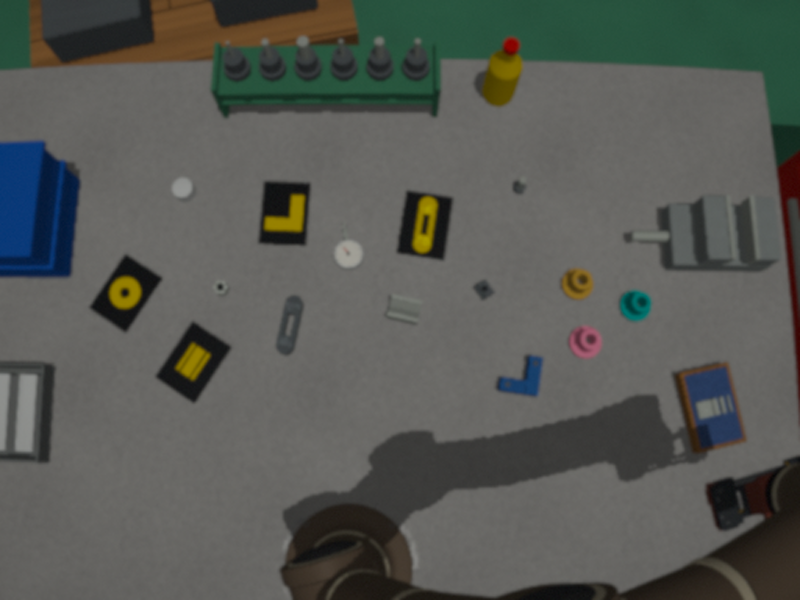

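View pics/scene0.png

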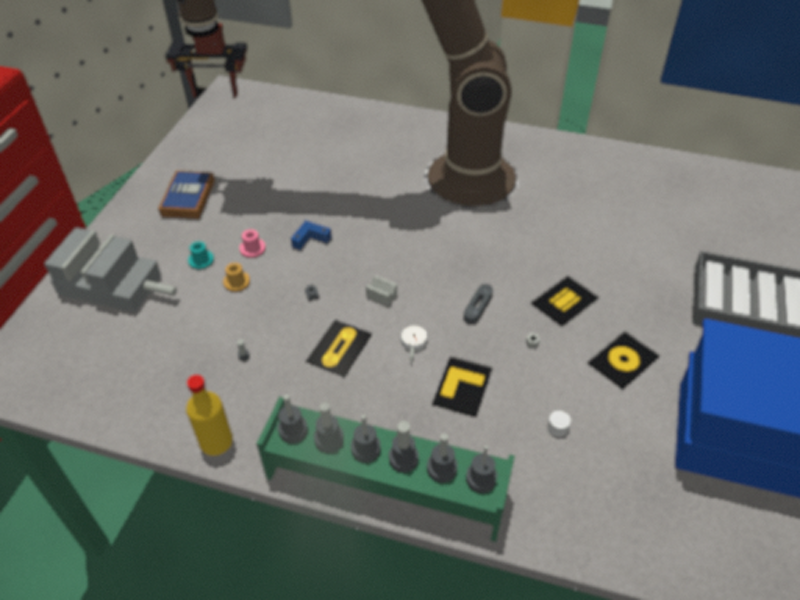

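View pics/wrist0.png

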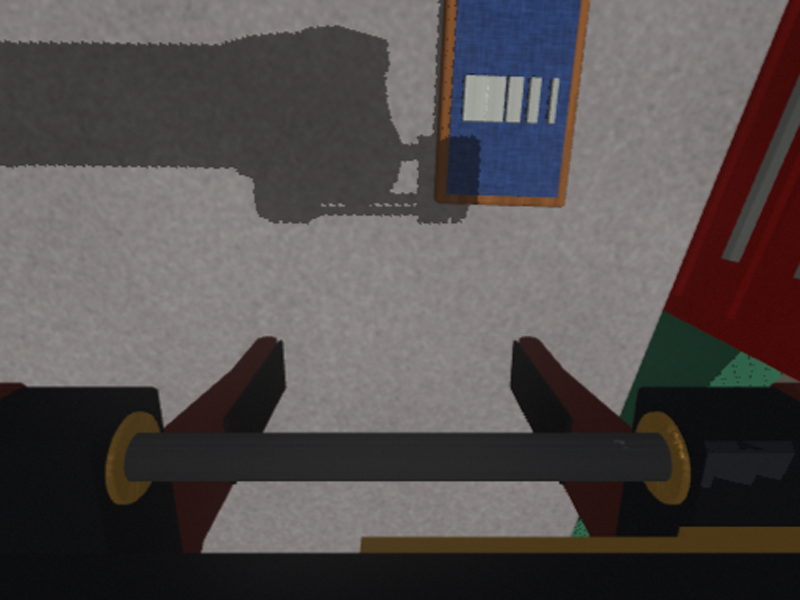

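Brass bush candidates in the top picture: pink (585,342), teal (636,305) and orange-brass (577,283). The last one is the brass one. I'll fit models to masks in both cameras.

```bash
cat > h.py <<'E'
import numpy as np,cv2
from scipy.optimize import minimize
def proj(d,P):
    P=np.asarray(P,float); T=d["pose"]; q=(P-T[:3,3])@T[:3,:3]
    s=np.stack([q[:,0],-q[:,1]],1)/(-q[:,2:3]); r2=(s**2).sum(1,keepdims=True)
    s=s*(1+d["k1"]*r2); K=d["camera_matrix"]
    return s*[K[0,0],K[1,1]]+[K[0,2],K[1,2]]
def unproj(d,uv,z):
    K=d["camera_matrix"]; s0=(np.asarray(uv,float)-[K[0,2],K[1,2]])/[K[0,0],K[1,1]]; s=s0.copy()
    for _ in range(8): s=s0/(1+d["k1"]*(s**2).sum(1,keepdims=True))
    T=d["pose"]; r=np.c_[s[:,0],-s[:,1],-np.ones(len(s))]@T[:3,:3].T
    return T[:3,3]+r*((z-T[2,3])/r[:,2])[:,None]
def circ(r,n=40,cx=0): a=np.linspace(0,2*np.pi,n,endpoint=False); return np.c_[cx+r*np.cos(a),r*np.sin(a)]
def rect(x0,x1,y0,y1): return np.array([[x0,y0],[x1,y0],[x1,y1],[x0,y1]])
cap=lambda L,W: cv2.convexHull(np.r_[circ(W/2,40,-(L-W)/2),circ(W/2,40,(L-W)/2)].astype(np.float32))[:,0]
L1=rect(-35,35,-35,-11);L2=rect(-35,-11,-35,35)
# (poly mm, z0, z1, add?)
M={"bush":[(circ(30),0,10,1),(circ(19),10,46,1)],"vblock":[(rect(-28,28,-20,20),0,34,1)],
"strap":[(cap(110,32),0,20,1)],"corner_stop":[(L1,0,30,1),(L2,0,30,1)],
"plate_bush":[(circ(30),6,6,1),(circ(10),6,6,0)],"plate_vblock":[(rect(-28,28,-20,20),6,6,1)],
"plate_strap":[(cap(110,32),6,6,1),(rect(-20,20,-6,6),6,6,0)],"plate_corner":[(L1,6,6,1),(L2,6,6,1)],
"dial_gauge":[(circ(27),0,20,1)]}
S=4
def render(d,m,p,box,zoff=0):
    u0,v0,u1,v1=box; im=np.zeros(((v1-v0)*S,(u1-u0)*S),np.uint8)
    c,s=np.cos(p[2]),np.sin(p[2]);R=np.array([[c,-s],[s,c]])
    for poly,z0,z1,a in M[m]:
        xy=poly/1000@R.T+p[:2]
        P=np.r_[np.c_[xy,np.full(len(xy),z0/1000+zoff)],np.c_[xy,np.full(len(xy),z1/1000+zoff)]]
        uv=(proj(d,P)-[u0,v0]+.5)*S-.5
        h=cv2.convexHull(uv.astype(np.float32))
        cv2.fillConvexPoly(im,np.round(h*16).astype(np.int32),255 if a else 0,cv2.LINE_8,4)
    return cv2.resize(im,(u1-u0,v1-v0),interpolation=cv2.INTER_AREA)/255.
def fit(m,views,x0,yaws,zoff=0):
    """views: list of (d,mask)"""
    V=[]
    for d,k in views:
        ys,xs=np.nonzero(k); b=(max(xs.min()-12,0),max(ys.min()-12,0),min(xs.max()+13,512),min(ys.max()+13,384))
        V.append((d,cv2.GaussianBlur(k[b[1]:b[3],b[0]:b[2]].astype(float),(0,0),1.),b))
    def cost(q):
        p=[q[0]/1000,q[1]/1000,q[2]/50]
        return sum(((cv2.GaussianBlur(render(d,m,p,b,zoff),(0,0),1.)-k)**2).sum()/k.sum() for d,k,b in V)/len(V)
    best=None
    for y in yaws:
        q0=np.array([x0[0]*1000,x0[1]*1000,y*50])
        r=minimize(cost,q0,method="Nelder-Mead",options=dict(initial_simplex=q0+np.r_[np.zeros((1,3)),np.diag([6,6,10.])],xatol=.05,fatol=1e-5,maxiter=150))
        if best is None or r.fun<best.fun: best=r
    q=best.x; return np.array([q[0]/1000,q[1]/1000,q[2]/50]),best.fun
def inst(arm,d,label,near):
    o=arm.silhouettes(d,label); c=proj(d,[[near[0],near[1],.01]])[0]; b=None
    for r in o:
        k=r["region"]
        if k.sum()<15: continue
        ys,xs=np.nonzero(k); e=np.hypot(xs.mean()-c[0],ys.mean()-c[1])
        if b is None or e<b[0]: b=(e,k,r["conf"])
    return b
def yellow(d,near,rad=.075):
    hsv=cv2.cvtColor(d["img"],cv2.COLOR_RGB2HSV); k=(hsv[...,0]>15)&(hsv[...,0]<38)&(hsv[...,1]>140)&(hsv[...,2]>70)
    z=np.zeros(k.shape,np.uint8); cv2.fillConvexPoly(z,np.int32(proj(d,np.c_[circ(rad)+near[:2],np.full(40,.006)])),1)
    return k&(z>0)
E
cat > m1.py <<'E'
from bench import arm
from h import *
import pickle
near=dict(bush=(.517,-.4216),vblock=(.459,-.096),strap=(.4315,.1125),corner_stop=(.342,-.304),plate_bush=(.489,.427),plate_vblock=(.362,.2915),plate_strap=(.625,-.135),plate_corner=(.646,.13),dial_gauge=(.564,.006))
ds=[arm.capture("top"),arm.capture("scene")]
out={}
for l in near:
    vs=[]
    for d in ds:
        if l.startswith("plate"): k=yellow(d,near[l])
        else:
            b=inst(arm,d,l,near[l])
            if b is None or b[0]>15: print("miss",l,b and b[0]); continue
            k=b[1]
        vs.append((d,k))
    ya=[0] if "bush" in l or "dial" in l else np.arange(0,2*np.pi if "corner" in l else np.pi,np.pi/6)
    rs=[fit(l,[v],near[l],ya) for v in vs]
    r=fit(l,vs,near[l],ya) ; out[l]=r[0]
    print(l,r[0].round(4),round(r[1],3),"|",*[(a.round(4).tolist(),round(c,3)) for a,c in rs],[int(v[1].sum()) for v in vs])
pickle.dump(out,open("poses.pkl","wb"))
# overlay
d=ds[0]; im=d["img"].copy()
im=cv2.resize(im,None,fx=3,fy=3,interpolation=cv2.INTER_CUBIC)
for l,p in out.items():
    e=render(d,l,p,(0,0,512,384)); e=(cv2.resize(e,None,fx=3,fy=3)>.5).astype(np.uint8)
    cs,_=cv2.findContours(e,cv2.RETR_LIST,cv2.CHAIN_APPROX_NONE); cv2.drawContours(im,cs,-1,(255,0,255),1)
cv2.imwrite("pics/ov.png",im[250:800,100:900,::-1]); cv2.imwrite("pics/ov2.png",im[400:800,900:1300,::-1])
E
time python3 m1.py
```

```text
bush [ 0.5123 -0.4183  0.0835] 0.033 | ([0.5125, -0.4193, 0.1015], np.float64(0.023)) ([0.511, -0.4176, 0.2126], np.float64(0.038)) [314, 224]
vblock [ 0.4596 -0.0955  1.3634] 0.01 | ([0.4594, -0.097, 1.3525], np.float64(0.002)) ([0.4598, -0.0938, -1.8004], np.float64(0.004)) [327, 302]
strap [ 0.4298  0.113  -0.1782] 0.039 | ([0.43, 0.1123, -0.1807], np.float64(0.05)) ([0.4308, 0.1136, 2.9641], np.float64(0.024)) [403, 257]
corner_stop [ 0.3431 -0.3055  6.1579] 0.037 | ([0.3432, -0.3052, 6.1475], np.float64(0.013)) ([0.3427, -0.3062, -0.0878], np.float64(0.059)) [397, 252]
plate_bush [0.4917 0.429  0.1952] 0.073 | ([0.4913, 0.4284, 0.1198], np.float64(0.04)) ([0.4932, 0.4299, 0.0305], np.float64(0.102)) [337, 288]
plate_vblock [ 0.3635  0.2906 -0.5263] 0.051 | ([0.3627, 0.291, 2.5544], np.float64(0.026)) ([0.3637, 0.2912, -0.5631], np.float64(0.073)) [319, 204]
plate_strap [ 0.6251 -0.1344  3.    ] 0.048 | ([0.6244, -0.135, 2.9934], np.float64(0.066)) ([0.626, -0.1339, -0.1474], np.float64(0.025)) [429, 260]
plate_corner [ 0.648   0.1311 -0.0323] 0.057 | ([0.6477, 0.1308, -0.031], np.float64(0.036)) ([0.6482, 0.1314, -0.0258], np.float64(0.075)) [381, 338]
dial_gauge [0.5637 0.0083 0.006 ] 0.061 | ([0.5633, 0.007, 0.1452], np.float64(0.054)) ([0.5653, 0.0094, 0.1954], np.float64(0.055)) [253, 206]
real	0m21.197s
user	0m15.313s
sys	0m0.446s
```

View pics/ov.png

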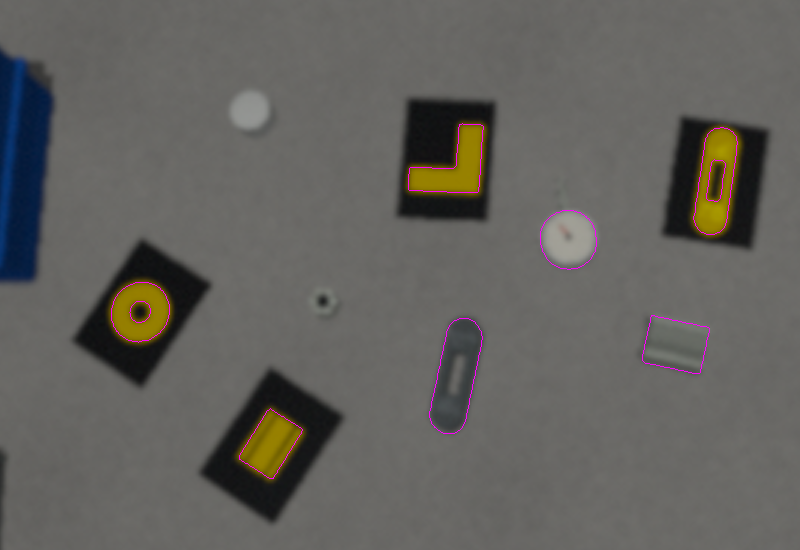

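View pics/ov2.png

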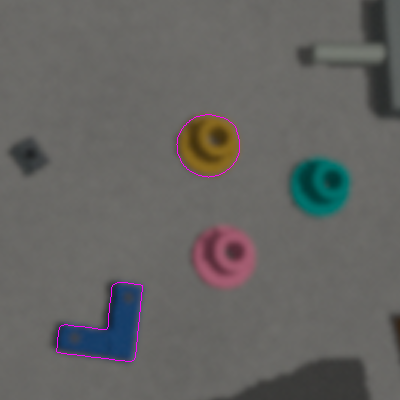

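```bash
cat > g.py <<'E'
import sys
from bench import arm
import numpy as np
from scipy.spatial.transform import Rotation as R
# usage: g.py x y z theta_deg   (theta = world angle of tool x)
def st(p=True):
    o=arm.get_obs(); r=R.from_quat(o["eef_rot"],scalar_first=True); m=r.as_matrix()
    th=np.degrees(np.arctan2(m[1,0],m[0,0]))
    if p: print("t",round(o["time_s"],2),"pos",o["ee_pos"].round(4),"th",th.round(2),"zax",m[:,2].round(3),"F",o["force"].round(1),"w",round(o["width"]*88,1),"q",o["joints"].round(2))
    return o,m,th
if __name__=="__main__":
    o,m,th=st(); x,y,z,t=[float(a) for a in sys.argv[1:5]]
    d=np.array([x,y,z])-o["ee_pos"]
    print("tool dp mm",(m.T@d*1000).round(1),"rot about tool z deg",((th-t+180)%360-180).round(1))
    tt=np.radians(t); m2=np.array([[np.cos(tt),np.sin(tt),0],[np.sin(tt),-np.cos(tt),0],[0,0,-1]])
    print("dp if after turn",(m2.T@d*1000).round(1))
E
python3 g.py .512 -.4183 .15 13.2
```

```text
t 1.75 pos [ 0.143  -0.6085  0.2477] th 13.23 zax [ 0. -0. -1.] F [ 0.8 -0.1 -0.6] w 88.1 q [ 1.27  0.41 -0.01  1.6   0.01  1.13 -0.08]
tool dp mm [ 402.8 -100.7   97.7] rot about tool z deg 0.0
dp if after turn [ 402.7 -100.9   97.7]
```

Request:
play_rows(moves=[{"dp":[40,-10,10],"rotation":[0,0,0],"jaw":100},{"dp":[40,-10,10],"rotation":[0,0,0],"jaw":80},{"dp":[40,-10,10],"rotation":[0,0,0],"jaw":70},{"dp":[40,-10,10],"rotation":[0,0,0],"jaw":70},{"dp":[40,-10,10],"rotation":[0,0,0],"jaw":70}], squeeze=40)

```text
time_s: 2.25
ee_pos: [0.3276, -0.5132, 0.1975]
eef_rot: [0.0, 0.993, 0.115, 0.0]
force: [0.0, -0.8, 0.9]
width: 0.711
```

Request:
play_rows(moves=[{"dp":[40,-10,10],"rotation":[0,0,0],"jaw":70},{"dp":[40,-10,10],"rotation":[0,0,0],"jaw":70},{"dp":[40,-10,10],"rotation":[0,0,0],"jaw":70},{"dp":[30,-10,0],"rotation":[0,0,0],"jaw":70},{"dp":[0,0,0],"rotation":[0,0,0],"jaw":70}])

```text
time_s: 2.75
ee_pos: [0.4683, -0.4361, 0.1671]
eef_rot: [-0.001, 0.993, 0.119, 0.001]
force: [-0.2, 0.1, 0.1]
width: 0.7
```

```bash
cat > w.py <<'E'
import sys
from bench import arm
import cv2
d=arm.capture("wrist"); cv2.imwrite(f"pics/{sys.argv[1]}.png",cv2.resize(d["img"][:,:,::-1],(640,480),interpolation=cv2.INTER_CUBIC))
E
python3 g.py .512 -.4183 .15 13.2
python3 - <<'E'
from bench import arm
from h import *
d=arm.capture("wrist"); 
b=inst(arm,d,"bush",(.512,-.4183)); print(b[0],b[2],b[1].sum())
r=fit("bush",[(d,b[1])],(.512,-.4183),[0]); print(r)
im=d["img"].copy(); e=(render(d,"bush",r[0],(0,0,512,384))>.5).astype(np.uint8)
cs,_=cv2.findContours(e,cv2.RETR_LIST,cv2.CHAIN_APPROX_NONE); cv2.drawContours(im,cs,-1,(255,0,255),1)
cv2.imwrite("pics/w1.png",cv2.resize(im[:,:,::-1],(768,576)))
E
```

```text
t 2.75 pos [ 0.4683 -0.4361  0.1671] th 13.66 zax [ 0.002  0.003 -1.   ] F [-0.2  0.1  0.1] w 61.6 q [ 0.75  0.51 -0.11  1.64  0.06  0.99 -0.71]
tool dp mm [46.7 -7.  17.2] rot about tool z deg 0.5
dp if after turn [46.7 -7.4 17.1]
2.1382941116357435 0.56 2543
(array([ 0.51243678, -0.42016677,  0.07693077]), np.float64(0.08283747305467973))
```

View pics/w1.png

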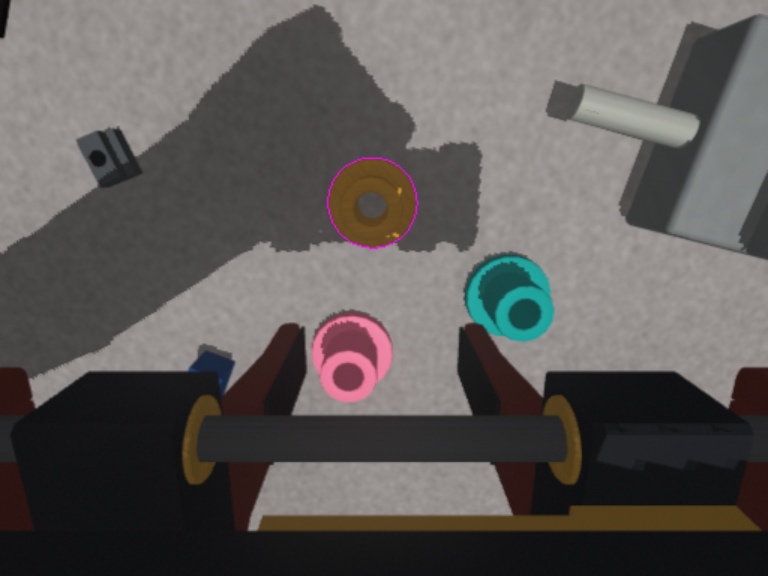

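The wrist view shows the brass bush at (372,203), with pink at (349,355) and teal at (510,298). Its fit is (0.512,-0.420), which agrees with the top view.

Request:
play_rows(moves=[{"dp":[16,-2,0],"rotation":[0,0,0],"jaw":70},{"dp":[16,-2,0],"rotation":[0,0,0.5],"jaw":70},{"dp":[15,-2,27],"rotation":[0,0,0],"jaw":70},{"dp":[0,0,30],"rotation":[0,0,0],"jaw":70},{"dp":[0,0,0],"rotation":[0,0,0],"jaw":70}])

```text
time_s: 3.35
ee_pos: [0.5066, -0.4222, 0.1067]
eef_rot: [-0.002, 0.994, 0.111, -0.002]
force: [-1.0, 0.3, 0.7]
width: 0.699
```

```bash
python3 g.py .5123 -.419 .039 13.2
```

```text
t 3.35 pos [ 0.5066 -0.4222  0.1067] th 12.76 zax [-0.005  0.004 -1.   ] F [-1.   0.3  0.7] w 61.5 q [ 0.69  0.61 -0.1   1.63  0.07  0.91 -0.79]
tool dp mm [ 6.5 -1.5 67.7] rot about tool z deg -0.4
dp if after turn [ 6.3 -1.8 67.7]
```

Request:
play_rows(moves=[{"dp":[5,-2,10],"rotation":[0,0,0],"jaw":70},{"dp":[0,0,15],"rotation":[0,0,0],"jaw":70},{"dp":[0,0,15],"rotation":[0,0,0],"jaw":70},{"dp":[0,0,0],"rotation":[0,0,0],"jaw":70},{"dp":[0,0,0],"rotation":[0,0,0],"jaw":70}])

```text
time_s: 3.85
ee_pos: [0.5116, -0.4214, 0.0704]
eef_rot: [-0.0, 0.994, 0.111, -0.0]
force: [0.3, 0.2, 0.1]
width: 0.699
```

```bash
python3 g.py .5123 -.419 .039 13.2
```

```text
t 3.85 pos [ 0.5116 -0.4214  0.0704] th 12.7 zax [-0.001  0.    -1.   ] F [0.3 0.2 0.1] w 61.5 q [ 0.68  0.66 -0.1   1.64  0.08  0.84 -0.8 ]
tool dp mm [ 1.2 -2.1 31.4] rot about tool z deg -0.5
dp if after turn [ 1.2 -2.1 31.4]
```

Request:
play_rows(moves=[{"dp":[1,-2,10],"rotation":[0,0,0],"jaw":70},{"dp":[0,0,12],"rotation":[0,0,0],"jaw":70},{"dp":[0,0,9],"rotation":[0,0,0],"jaw":70},{"dp":[0,0,0],"rotation":[0,0,0],"jaw":70},{"dp":[0,0,0],"rotation":[0,0,0],"jaw":30}])

```text
time_s: 4.35
ee_pos: [0.5123, -0.419, 0.0392]
eef_rot: [-0.0, 0.994, 0.111, -0.0]
force: [0.4, -0.8, 0.6]
width: 0.644
```

Request:
play_rows(moves=[{"dp":[0,0,0],"rotation":[0,0,0],"jaw":10},{"dp":[0,0,0],"rotation":[0,0,0],"jaw":10},{"dp":[0,0,0],"rotation":[0,0,0],"jaw":10},{"dp":[0,0,0],"rotation":[0,0,0],"jaw":10},{"dp":[0,0,0],"rotation":[0,0,0],"jaw":10}])

```text
time_s: 4.85
ee_pos: [0.5126, -0.4191, 0.0401]
eef_rot: [0.0, 0.994, 0.111, 0.0]
force: [-0.6, 0.5, 2.5]
width: 0.414
```

```bash
python3 g.py .4915 .4285 .150 13.2
```

```text
t 4.85 pos [ 0.5126 -0.4191  0.0401] th 12.72 zax [ 0. -0. -1.] F [-0.6  0.5  2.5] w 36.4 q [ 0.68  0.7  -0.1   1.66  0.09  0.79 -0.81]
tool dp mm [ 166.1 -831.4 -110.1] rot about tool z deg -0.5
dp if after turn [ 173.  -830.1 -109.9]
```

Request:
play_rows(moves=[{"dp":[0,0,-15],"rotation":[0,0,0],"jaw":10},{"dp":[0,0,-30],"rotation":[0,0,0],"jaw":10},{"dp":[0,0,-40],"rotation":[0,0,0],"jaw":10},{"dp":[0,-10,-25],"rotation":[0,0,0],"jaw":10},{"dp":[4,-20,0],"rotation":[0,0,0],"jaw":10}])

```text
time_s: 5.35
ee_pos: [0.5108, -0.392, 0.1548]
eef_rot: [0.003, 0.994, 0.109, 0.003]
force: [1.5, 0.3, -3.5]
width: 0.414
```

Request:
play_rows(moves=[{"dp":[8,-35,0],"rotation":[0,0,0],"jaw":10},{"dp":[8,-40,0],"rotation":[0,0,0],"jaw":10},{"dp":[8,-40,0],"rotation":[0,0,0],"jaw":10},{"dp":[8,-40,0],"rotation":[0,0,0],"jaw":10},{"dp":[8,-40,0],"rotation":[0,0,0],"jaw":10}])

```text
time_s: 5.85
ee_pos: [0.5054, -0.1884, 0.1503]
eef_rot: [0.0, 0.994, 0.111, 0.0]
force: [-0.1, 0.6, -2.9]
width: 0.414
```

Request:
play_rows(moves=[{"dp":[8,-40,0],"rotation":[0,0,0],"jaw":10},{"dp":[8,-40,0],"rotation":[0,0,0],"jaw":10},{"dp":[8,-40,0],"rotation":[0,0,0],"jaw":10},{"dp":[8,-40,0],"rotation":[0,0,0],"jaw":10},{"dp":[8,-40,0],"rotation":[0,0,0],"jaw":10}])

```text
time_s: 6.35
ee_pos: [0.5005, 0.0154, 0.1504]
eef_rot: [0.0, 0.994, 0.111, 0.0]
force: [1.4, -0.4, -3.1]
width: 0.415
```

```bash
python3 g.py .4915 .4285 .150 13.2
```

```text
t 6.35 pos [0.5005 0.0154 0.1504] th 12.71 zax [ 0.001 -0.    -1.   ] F [ 1.4 -0.4 -3.1] w 36.5 q [ 0.07  0.33 -0.24  1.99  0.11  0.84 -1.58]
tool dp mm [ 8.210e+01 -4.049e+02  3.000e-01] rot about tool z deg -0.5
dp if after turn [ 8.560e+01 -4.042e+02  4.000e-01]
```

Request:
play_rows(moves=[{"dp":[8,-40,0],"rotation":[0,0,0],"jaw":10},{"dp":[8,-40,0],"rotation":[0,0,0],"jaw":10},{"dp":[8,-40,0],"rotation":[0,0,0],"jaw":10},{"dp":[8,-40,0],"rotation":[0,0,0],"jaw":10},{"dp":[8,-40,0],"rotation":[0,0,0],"jaw":10}])

```text
time_s: 6.85
ee_pos: [0.4955, 0.2192, 0.1504]
eef_rot: [0.0, 0.994, 0.111, 0.0]
force: [0.9, -0.4, -2.5]
width: 0.411
```

Request:
play_rows(moves=[{"dp":[8,-40,0],"rotation":[0,0,0],"jaw":10},{"dp":[8,-40,0],"rotation":[0,0,0],"jaw":10},{"dp":[8,-40,0],"rotation":[0,0,0],"jaw":10},{"dp":[8,-40,0],"rotation":[0,0,0],"jaw":10},{"dp":[0,0,0],"rotation":[0,0,0],"jaw":10}])

```text
time_s: 7.35
ee_pos: [0.4892, 0.3881, 0.1504]
eef_rot: [-0.002, 0.993, 0.114, 0.0]
force: [-0.8, -0.3, -2.5]
width: 0.415
```

```bash
python3 g.py .4915 .4285 .047 13.2;  python3 - <<'E'
from bench import arm
from h import *
d=arm.capture("wrist"); 
n=(.4915,.4285)
k=yellow(d,n); r=fit("plate_bush",[(d,k)],n,[0]); print(r,k.sum())
b=inst(arm,d,"bush",n); print(b and (b[0],b[2]))
im=d["img"].copy()
cv2.imwrite("pics/w2.png",cv2.resize(im[:,:,::-1],(768,576)))
E
```

```text
t 7.35 pos [0.4892 0.3881 0.1504] th 13.14 zax [-0.     0.005 -1.   ] F [-0.8 -0.3 -2.5] w 36.6 q [-0.52  0.52 -0.32  1.68  0.19  0.96 -2.25]
tool dp mm [ 11.3 -38.4 103.6] rot about tool z deg -0.1
dp if after turn [ 11.4 -38.8 103.4]
(array([0.49063898, 0.4264436 , 0.15682343]), np.float64(0.4871725452881169)) 5289
(np.float64(69.49922665255993), 0.67)
```

View pics/w2.png

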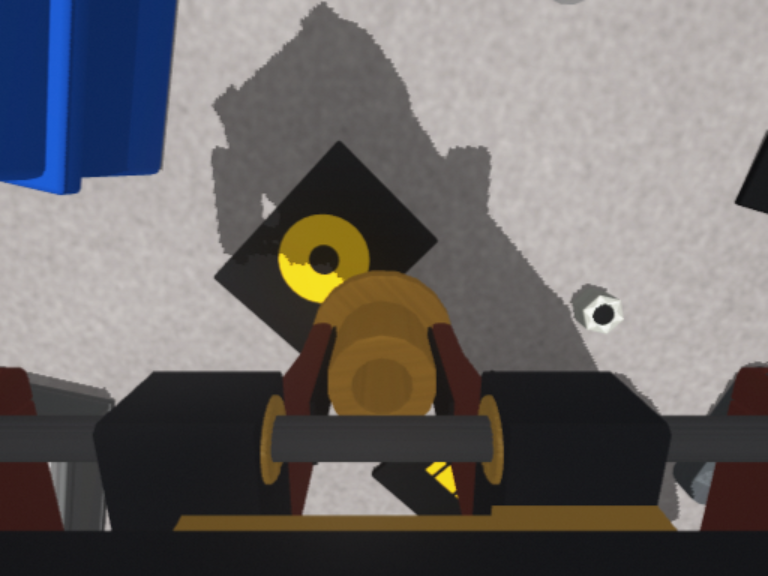

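```bash
cat > u.py <<'E'
from bench import arm
from h import *
d=arm.capture("wrist"); print(unproj(d,[[215.2,172.8]],.006))
E
python3 u.py
```

```text
[[0.49347889 0.42016244 0.006     ]]
```

Run:
```python
from bench import arm
from h import *
from g import st
st()
d=arm.capture("wrist"); im=d["img"]
hsv=cv2.cvtColor(im,cv2.COLOR_RGB2HSV)
k=((hsv[...,0]>22)&(hsv[...,0]<38)&(hsv[...,1]>140)&(hsv[...,2]>70)).astype(np.uint8); k[:120]=0;k[215:]=0
n,l,s,c=cv2.connectedComponentsWithStats(k); i=1+np.argmax(s[1:,4]); print(s[i],c[i],unproj(d,c[i:i+1],.006))
r=fit("plate_bush",[(d,l==i)],(.4915,.4285),[0]); print(r)
d2=arm.capture("top"); 
print(fit("plate_bush",[(d2,yellow(d2,(.49,.428)))],(.4915,.4285),[0]))
p=arm.boxes_of(d,"plate_bush"); print([(q["conf"],q["location"]) for q in p])
cv2.imwrite("pics/w3.png",cv2.resize(im[:,:,::-1],(768,576)))
```

```text
t 7.5 pos [0.4917 0.3803 0.1496] th 12.73 zax [-0.    -0.001 -1.   ] F [ 0.4 -1.3 -3.2] w 36.5 q [-0.51  0.52 -0.31  1.69  0.19  0.96 -2.24]
[ 176  144   61   59 2442] [205.1036036  172.10647011] [[0.49277897 0.42831838 0.006     ]]
(array([0.49144065, 0.42754991, 0.13266651]), np.float64(0.028778877971065236))Traceback (most recent call last):
  File "<stdin>", line 11, in <module>
  File "h.py", line 38, in fit
    ys,xs=np.nonzero(k); b=(max(xs.min()-12,0),max(ys.min()-12,0),min(xs.max()+13,512),min(ys.max()+13,384))
                                ~~~~~~^^
    return umr_minimum(a, axis, None, out, keepdims, initial, where)
ValueError: zero-size array to reduction operation minimum which has no identity
```

Request:
play_rows(moves=[{"dp":[3,-15,0],"rotation":[0,0,0],"jaw":10},{"dp":[4,-16,0],"rotation":[0,0,0],"jaw":10},{"dp":[3,-15,20],"rotation":[0,0,0],"jaw":10},{"dp":[0,0,30],"rotation":[0,0,0],"jaw":10},{"dp":[0,0,20],"rotation":[0,0,0],"jaw":10}])

```text
time_s: 8.1
ee_pos: [0.4903, 0.4299, 0.078]
eef_rot: [-0.0, 0.994, 0.112, -0.001]
force: [-1.2, -0.6, -3.4]
width: 0.414
```

Request:
play_rows(moves=[{"dp":[0,0,10],"rotation":[0,0,0],"jaw":10},{"dp":[0,0,0],"rotation":[0,0,0],"jaw":10},{"dp":[0,0,0],"rotation":[0,0,0],"jaw":10},{"dp":[0,0,0],"rotation":[0,0,0],"jaw":10},{"dp":[0,0,0],"rotation":[0,0,0],"jaw":10}])

```text
time_s: 8.6
ee_pos: [0.4919, 0.4286, 0.0709]
eef_rot: [-0.001, 0.994, 0.111, 0.001]
force: [0.5, -0.5, -2.8]
width: 0.412
```

```bash
python3 g.py .4915 .428 .047 12.7
```

```text
t 8.6 pos [0.4919 0.4286 0.0709] th 12.71 zax [ 0.001  0.001 -1.   ] F [ 0.5 -0.5 -2.8] w 36.2 q [-0.59  0.66 -0.29  1.66  0.23  0.85 -2.33]
tool dp mm [-0.6  0.5 23.9] rot about tool z deg 0.0
dp if after turn [-0.6  0.5 23.9]
```

Request:
play_rows(moves=[{"dp":[0,0,8],"rotation":[0,0,0],"jaw":10},{"dp":[0,0,8],"rotation":[0,0,0],"jaw":10},{"dp":[0,0,5],"rotation":[0,0,0],"jaw":10},{"dp":[0,0,3],"rotation":[0,0,0],"jaw":10},{"dp":[0,0,0],"rotation":[0,0,0],"jaw":10}])

```text
time_s: 9.1
ee_pos: [0.4912, 0.4277, 0.0461]
eef_rot: [0.0, 0.994, 0.111, -0.0]
force: [-2.6, -3.1, 5.1]
width: 0.414
```

```bash
python3 g.py .4915 .428 .047 12.7
```

```text
t 9.1 pos [0.4912 0.4277 0.0461] th 12.71 zax [-0.    -0.001 -1.   ] F [-2.6 -3.1  5.1] w 36.4 q [-0.6   0.69 -0.28  1.68  0.25  0.81 -2.34]
tool dp mm [ 0.4 -0.2 -0.9] rot about tool z deg 0.0
dp if after turn [ 0.4 -0.2 -0.9]
```

Request:
play_rows(moves=[{"dp":[0,0,0],"rotation":[0,0,0],"jaw":50},{"dp":[0,0,0],"rotation":[0,0,0],"jaw":70},{"dp":[0,0,0],"rotation":[0,0,0],"jaw":70},{"dp":[0,0,-15],"rotation":[0,0,0],"jaw":70},{"dp":[0,0,-30],"rotation":[0,0,0],"jaw":70}])

```text
time_s: 9.6
ee_pos: [0.4903, 0.4271, 0.0896]
eef_rot: [0.001, 0.994, 0.111, -0.002]
force: [-0.2, -0.6, -0.4]
width: 0.699
```

Request:
play_rows(moves=[{"dp":[0,0,-40],"rotation":[0,0,0],"jaw":70},{"dp":[0,0,-40],"rotation":[0,0,0],"jaw":70},{"dp":[0,0,0],"rotation":[0,0,0],"jaw":70},{"dp":[0,0,0],"rotation":[0,0,0],"jaw":70},{"dp":[0,0,0],"rotation":[0,0,0],"jaw":70}])

```text
time_s: 10.1
ee_pos: [0.491, 0.4276, 0.1701]
eef_rot: [0.0, 0.994, 0.111, -0.0]
force: [-0.2, 0.0, -0.6]
width: 0.699
```

```bash
python3 g.py .43 .1125 .15 -10.2;  python3 - <<'E'
from bench import arm
from h import *
d=arm.capture("wrist"); n=(.4915,.4285)
b=inst(arm,d,"bush",n); print(b and (b[0],b[2]))
print(fit("bush",[(d,b[1])],n,[0],.006))
cv2.imwrite("pics/w4.png",cv2.resize(d["img"][:,:,::-1],(640,480)))
E
```

```text
t 10.1 pos [0.491  0.4276 0.1701] th 12.72 zax [-0.001 -0.001 -1.   ] F [-0.2  0.  -0.6] w 61.5 q [-0.57  0.55 -0.32  1.59  0.19  1.03 -2.29]
tool dp mm [-128.9  293.9   20.5] rot about tool z deg 22.9
dp if after turn [ -4.2 320.9  20.1]
(np.float64(2.634780440432242), 0.8)
(array([0.49165111, 0.42569865, 0.111917  ]), np.float64(0.04541177681772814))
```

View pics/w4.png

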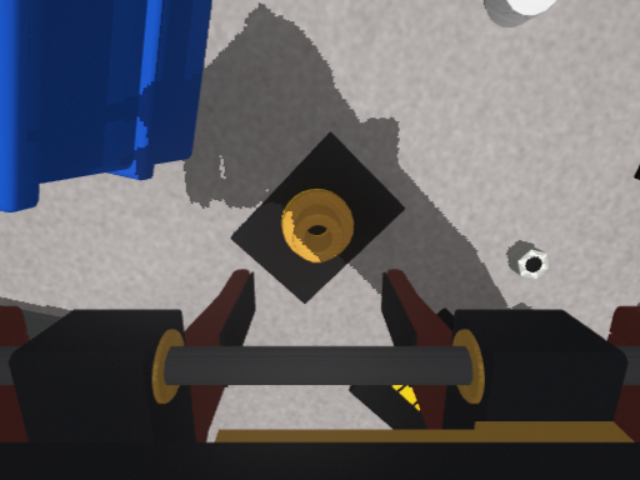

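Bush is placed within about 2 mm (640x480 view, at (317,227) centred on its disc). Next is the strap.

Request:
play_rows(moves=[{"dp":[0,0,0],"rotation":[0,0,7.6],"jaw":70},{"dp":[0,0,0],"rotation":[0,0,7.6],"jaw":70},{"dp":[0,0,0],"rotation":[0,0,7.6],"jaw":70},{"dp":[0,20,0],"rotation":[0,0,0],"jaw":70},{"dp":[0,30,0],"rotation":[0,0,0],"jaw":70}])

```text
time_s: 10.7
ee_pos: [0.4814, 0.3797, 0.1691]
eef_rot: [0.0, 0.996, -0.087, -0.001]
force: [0.6, 0.4, -0.5]
width: 0.697
```

Request:
play_rows(moves=[{"dp":[0,40,0],"rotation":[0,0,0],"jaw":70},{"dp":[0,40,0],"rotation":[0,0,0],"jaw":70},{"dp":[0,40,0],"rotation":[0,0,0],"jaw":70},{"dp":[0,40,0],"rotation":[0,0,0],"jaw":70},{"dp":[0,40,10],"rotation":[0,0,0],"jaw":70}])

```text
time_s: 11.2
ee_pos: [0.4474, 0.1805, 0.1606]
eef_rot: [-0.0, 0.996, -0.088, 0.0]
force: [-0.2, 0.4, -0.1]
width: 0.7
```

Request:
play_rows(moves=[{"dp":[0,40,10],"rotation":[0,0,0],"jaw":70},{"dp":[-4,20,0],"rotation":[0,0,0],"jaw":70},{"dp":[0,10,0],"rotation":[0,0,0],"jaw":70},{"dp":[0,0,0],"rotation":[0,0,0],"jaw":70},{"dp":[0,0,0],"rotation":[0,0,0],"jaw":70}])

```text
time_s: 11.7
ee_pos: [0.432, 0.1149, 0.1507]
eef_rot: [-0.0, 0.996, -0.087, 0.0]
force: [-0.5, 0.4, -0.1]
width: 0.702
```

```bash
cat > v.py <<'E'
import sys
from bench import arm
from h import *
l,x,y,yaw,z,nm=sys.argv[1],float(sys.argv[2]),float(sys.argv[3]),float(sys.argv[4]),float(sys.argv[5]),sys.argv[6]
cam=sys.argv[7] if len(sys.argv)>7 else "wrist"
d=arm.capture(cam); n=(x,y); im=d["img"].copy()
if l.startswith("plate"): k=yellow(d,n)
else:
    b=inst(arm,d,l,n); k=b[1] if b else None; print("inst",b and (round(b[0],1),b[2],int(b[1].sum())))
if k is not None and k.sum()>20:
    r=fit(l,[(d,k)],n,[yaw],z); print("fit",r[0].round(4),round(r[1],3))
    e=(render(d,l,r[0],(0,0,512,384),z)>.5).astype(np.uint8)
    cs,_=cv2.findContours(e,cv2.RETR_LIST,cv2.CHAIN_APPROX_NONE); cv2.drawContours(im,cs,-1,(255,0,255),1)
cv2.imwrite(f"pics/{nm}.png",cv2.resize(im[:,:,::-1],(640,480)))
E
python3 g.py .43 .1125 .028 -10.2; python3 v.py strap .43 .1125 -.178 0 w5
```

```text
t 11.7 pos [0.432  0.1149 0.1507] th -10.03 zax [ 0.     0.001 -1.   ] F [-0.5  0.4 -0.1] w 61.8 q [-0.21  0.24 -0.19  2.11  0.06  0.8  -2.18]
tool dp mm [ -1.6   2.8 122.7] rot about tool z deg 0.2
dp if after turn [ -1.5   2.7 122.7]
inst (np.float64(3.6), 0.68, 3210)
fit [ 0.4314  0.1106 -0.1845] 0.1
```

View pics/w5.png

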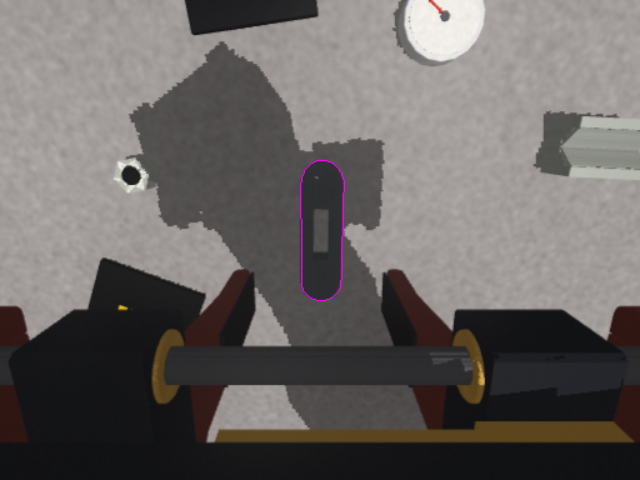

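Strap at (322,230), aligned with the jaws. Descending.

Request:
play_rows(moves=[{"dp":[-1,3,20],"rotation":[0,0,0],"jaw":70},{"dp":[0,0,30],"rotation":[0,0,0],"jaw":70},{"dp":[0,0,30],"rotation":[0,0,0],"jaw":70},{"dp":[0,0,20],"rotation":[0,0,0],"jaw":70},{"dp":[0,0,0],"rotation":[0,0,0],"jaw":70}])

```text
time_s: 12.3
ee_pos: [0.4285, 0.1117, 0.0485]
eef_rot: [0.001, 0.996, -0.087, -0.002]
force: [0.1, 1.0, -0.0]
width: 0.701
```

Request:
play_rows(moves=[{"dp":[0,0,10],"rotation":[0,0,0],"jaw":70},{"dp":[0,0,8],"rotation":[0,0,0],"jaw":70},{"dp":[0,0,4],"rotation":[0,0,0],"jaw":70},{"dp":[0,0,0],"rotation":[0,0,0],"jaw":70},{"dp":[0,0,0],"rotation":[0,0,0],"jaw":50}])

```text
time_s: 12.8
ee_pos: [0.4302, 0.111, 0.029]
eef_rot: [-0.0, 0.996, -0.088, 0.0]
force: [0.8, -0.0, -0.2]
width: 0.643
```

Request:
play_rows(moves=[{"dp":[0,0,0],"rotation":[0,0,0],"jaw":5},{"dp":[0,0,0],"rotation":[0,0,0],"jaw":5},{"dp":[0,0,0],"rotation":[0,0,0],"jaw":5},{"dp":[0,0,0],"rotation":[0,0,0],"jaw":5},{"dp":[0,0,0],"rotation":[0,0,0],"jaw":5}])

```text
time_s: 13.3
ee_pos: [0.4302, 0.1112, 0.0289]
eef_rot: [-0.0, 0.996, -0.088, 0.0]
force: [-0.0, 1.0, 4.3]
width: 0.359
```

```bash
python3 g.py .625 -.1345 .15 -8.2
```

```text
t 13.3 pos [0.4302 0.1112 0.0289] th -10.07 zax [ 0.001  0.    -1.   ] F [-0.   1.   4.3] w 31.6 q [-0.24  0.46 -0.15  2.2   0.14  0.49 -2.24]
tool dp mm [ 234.8  207.8 -121. ] rot about tool z deg -1.9
dp if after turn [ 227.8  215.4 -121.1]
```

Request:
play_rows(moves=[{"dp":[0,0,-15],"rotation":[0,0,0],"jaw":5},{"dp":[0,0,-30],"rotation":[0,0,0],"jaw":5},{"dp":[0,0,-40],"rotation":[0,0,-1.9],"jaw":5},{"dp":[0,0,-36],"rotation":[0,0,0],"jaw":5},{"dp":[0,0,0],"rotation":[0,0,0],"jaw":5}])

```text
time_s: 13.8
ee_pos: [0.432, 0.1114, 0.1532]
eef_rot: [-0.001, 0.997, -0.072, 0.003]
force: [-0.2, -0.1, -4.3]
width: 0.361
```

Request:
play_rows(moves=[{"dp":[20,20,0],"rotation":[0,0,0],"jaw":5},{"dp":[30,28,0],"rotation":[0,0,0],"jaw":5},{"dp":[30,28,0],"rotation":[0,0,0],"jaw":5},{"dp":[30,28,0],"rotation":[0,0,0],"jaw":5},{"dp":[30,28,0],"rotation":[0,0,0],"jaw":5}])

```text
time_s: 14.3
ee_pos: [0.5494, -0.0412, 0.1475]
eef_rot: [0.0, 0.997, -0.071, -0.002]
force: [1.1, 0.6, -3.6]
width: 0.361
```

Request:
play_rows(moves=[{"dp":[30,28,0],"rotation":[0,0,0],"jaw":5},{"dp":[15,15,0],"rotation":[0,0,0],"jaw":5},{"dp":[0,0,0],"rotation":[0,0,0],"jaw":5},{"dp":[0,0,0],"rotation":[0,0,0],"jaw":5},{"dp":[0,0,0],"rotation":[0,0,0],"jaw":5}])

```text
time_s: 14.8
ee_pos: [0.5869, -0.0872, 0.1484]
eef_rot: [-0.0, 0.998, -0.071, -0.001]
force: [0.3, 1.2, -4.3]
width: 0.36
```

```bash
python3 g.py .625 -.1345 .036 -8.2; python3 v.py plate_strap .625 -.1345 -.14 0 w6
```

```text
t 14.8 pos [ 0.5869 -0.0872  0.1484] th -8.1 zax [-0.003  0.001 -1.   ] F [ 0.3  1.2 -4.3] w 31.7 q [ 0.13  0.46 -0.09  1.77  0.05  0.91 -1.69]
tool dp mm [ 44.6  41.5 112.2] rot about tool z deg 0.1
dp if after turn [ 44.4  41.4 112.4]
fit [ 0.6243 -0.1366 -0.1338] 0.028
```

View pics/w6.png

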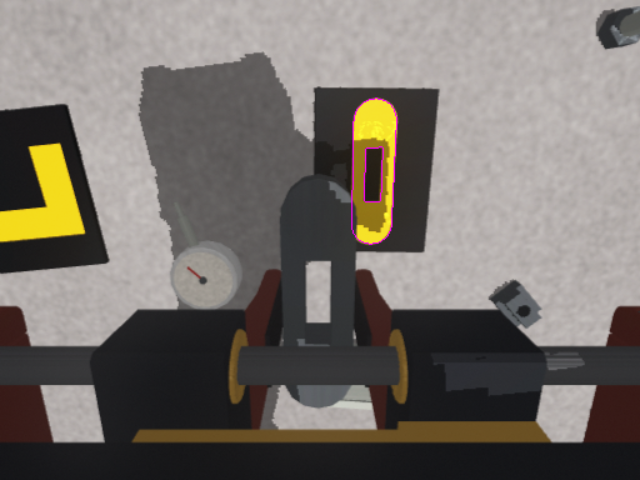

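Request:
play_rows(moves=[{"dp":[15,14,0],"rotation":[0,0,0],"jaw":5},{"dp":[15,14,0],"rotation":[0,0,0],"jaw":5},{"dp":[14,14,20],"rotation":[0,0,0],"jaw":5},{"dp":[0,0,30],"rotation":[0,0,0],"jaw":5},{"dp":[0,0,30],"rotation":[0,0,0],"jaw":5}])

```text
time_s: 15.35
ee_pos: [0.626, -0.1359, 0.0691]
eef_rot: [0.0, 0.997, -0.071, 0.001]
force: [-0.5, 0.6, -4.4]
width: 0.36
```

Request:
play_rows(moves=[{"dp":[0,0,10],"rotation":[0,0,0],"jaw":5},{"dp":[0,0,0],"rotation":[0,0,0],"jaw":5},{"dp":[0,0,0],"rotation":[0,0,0],"jaw":5},{"dp":[0,0,0],"rotation":[0,0,0],"jaw":5},{"dp":[0,0,0],"rotation":[0,0,0],"jaw":5}])

```text
time_s: 15.85
ee_pos: [0.6267, -0.1365, 0.0613]
eef_rot: [0.0, 0.997, -0.071, 0.001]
force: [0.2, 0.9, -2.6]
width: 0.362
```

```bash
python3 g.py .6247 -.1352 .0355 -8
```

```text
t 15.85 pos [ 0.6267 -0.1365  0.0613] th -8.17 zax [ 0.003 -0.    -1.   ] F [ 0.2  0.9 -2.6] w 31.9 q [ 0.19  0.64 -0.07  1.71  0.06  0.79 -1.62]
tool dp mm [-2.2 -1.  25.8] rot about tool z deg -0.2
dp if after turn [-2.1 -1.  25.8]
```

Request:
play_rows(moves=[{"dp":[-2,-1,8],"rotation":[0,0,0],"jaw":5},{"dp":[0,0,9],"rotation":[0,0,0],"jaw":5},{"dp":[0,0,6],"rotation":[0,0,0],"jaw":5},{"dp":[0,0,3],"rotation":[0,0,0],"jaw":5},{"dp":[0,0,0],"rotation":[0,0,0],"jaw":5}])

```text
time_s: 16.35
ee_pos: [0.6233, -0.135, 0.0348]
eef_rot: [-0.0, 0.997, -0.071, -0.001]
force: [-8.1, 0.7, 13.4]
width: 0.356
```

```bash
python3 g.py .6247 -.1352 .0355 -8
```

```text
t 16.35 pos [ 0.6233 -0.135   0.0348] th -8.18 zax [-0.001  0.    -1.   ] F [-8.1  0.7 13.4] w 31.3 q [ 0.18  0.67 -0.07  1.73  0.06  0.75 -1.63]
tool dp mm [ 1.4 -0.  -0.7] rot about tool z deg -0.2
dp if after turn [ 1.4 -0.  -0.7]
```

Contact. Release and lift.

Request:
play_rows(moves=[{"dp":[0,0,0],"rotation":[0,0,0],"jaw":45},{"dp":[0,0,0],"rotation":[0,0,0],"jaw":60},{"dp":[0,0,0],"rotation":[0,0,0],"jaw":60},{"dp":[0,0,-15],"rotation":[0,0,0],"jaw":60},{"dp":[0,0,-30],"rotation":[0,0,0],"jaw":60}])

```text
time_s: 16.85
ee_pos: [0.6224, -0.1349, 0.0775]
eef_rot: [-0.0, 0.997, -0.071, -0.002]
force: [0.3, -0.2, -0.1]
width: 0.598
```

Request:
play_rows(moves=[{"dp":[0,0,-40],"rotation":[0,0,0],"jaw":60},{"dp":[0,0,-40],"rotation":[0,0,0],"jaw":60},{"dp":[0,0,0],"rotation":[0,0,0],"jaw":60},{"dp":[0,0,0],"rotation":[0,0,0],"jaw":60},{"dp":[0,0,0],"rotation":[0,0,0],"jaw":60}])

```text
time_s: 17.35
ee_pos: [0.6233, -0.1351, 0.1581]
eef_rot: [-0.0, 0.997, -0.071, -0.001]
force: [0.6, 0.4, -0.2]
width: 0.599
```

```bash
python3 v.py strap .6247 -.1352 -.14 0.006 w7
python3 - <<'E'
import numpy as np
# corner grip point (5,-23) and plate target
for x,y,a in [(.3431,-.3055,-.13),(.648,.131,-.0315)]:
    c,s=np.cos(a),np.sin(a); print(x+c*.005+s*.023,y+s*.005-c*.023,np.degrees(a))
E
python3 g.py .345 -.329 .15 -7.4
```

```text
inst (np.float64(2.0), 0.95, 2976)
fit [ 0.6243 -0.1371 -0.1431] 0.14
0.34507622418832096 -0.3289540942685386 -7.448451336700702
0.6522731393883532 0.10785393597676479 -1.8048170546620932
t 17.45 pos [ 0.6231 -0.135   0.1574] th -8.17 zax [-0.002  0.    -1.   ] F [-0.1  0.2  0.3] w 52.9 q [ 0.19  0.52 -0.07  1.65  0.04  0.97 -1.61]
tool dp mm [-247.7  231.6    7.9] rot about tool z deg -0.8
dp if after turn [-250.8  228.2    7.4]
```

View pics/w7.png

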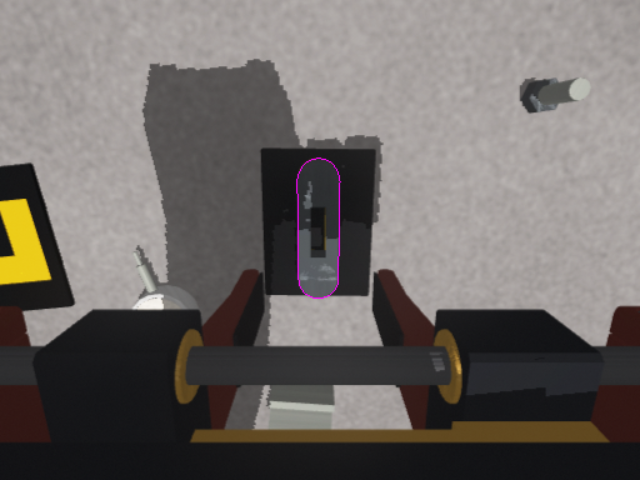

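Strap covers its outline at (318,228). Next is the corner stop.

Request:
play_rows(moves=[{"dp":[-20,20,0],"rotation":[0,0,-0.8],"jaw":60},{"dp":[-30,28,0],"rotation":[0,0,0],"jaw":60},{"dp":[-35,33,0],"rotation":[0,0,0],"jaw":60},{"dp":[-35,33,0],"rotation":[0,0,0],"jaw":60},{"dp":[-35,33,0],"rotation":[0,0,0],"jaw":60}])

```text
time_s: 17.95
ee_pos: [0.449, -0.2613, 0.1576]
eef_rot: [-0.0, 0.998, -0.064, -0.001]
force: [0.2, -0.6, 0.4]
width: 0.597
```

Request:
play_rows(moves=[{"dp":[-35,32,5],"rotation":[0,0,0],"jaw":60},{"dp":[-30,28,0],"rotation":[0,0,0],"jaw":60},{"dp":[-25,20,0],"rotation":[0,0,0],"jaw":60},{"dp":[0,0,0],"rotation":[0,0,0],"jaw":60},{"dp":[0,0,0],"rotation":[0,0,0],"jaw":60}])

```text
time_s: 18.45
ee_pos: [0.3511, -0.3285, 0.1531]
eef_rot: [-0.0, 0.998, -0.065, -0.0]
force: [-0.2, 0.2, -0.6]
width: 0.6
```

Request:
play_rows(moves=[{"dp":[0,0,0],"rotation":[0,0,0],"jaw":60},{"dp":[0,0,0],"rotation":[0,0,0],"jaw":60},{"dp":[0,0,0],"rotation":[0,0,0],"jaw":60},{"dp":[0,0,0],"rotation":[0,0,0],"jaw":60},{"dp":[0,0,0],"rotation":[0,0,0],"jaw":60}])

```text
time_s: 18.95
ee_pos: [0.3519, -0.3282, 0.1536]
eef_rot: [-0.0, 0.998, -0.064, 0.0]
force: [-0.1, 0.6, 0.3]
width: 0.599
```

```bash
python3 g.py .345 -.329 .03 -7.4; python3 v.py corner_stop .3431 -.3055 -.13 0 w8
```

```text
t 18.95 pos [ 0.3519 -0.3282  0.1536] th -7.34 zax [ 0.  0. -1.] F [-0.1  0.6  0.3] w 52.7 q [ 0.66  0.28 -0.01  2.04  0.    0.82 -1.05]
tool dp mm [ -6.7   1.6 123.6] rot about tool z deg 0.1
dp if after turn [ -6.7   1.6 123.6]
inst (np.float64(14.9), 0.86, 3173)
fit [ 0.3435 -0.3073 -0.1416] 0.088
```

View pics/w8.png

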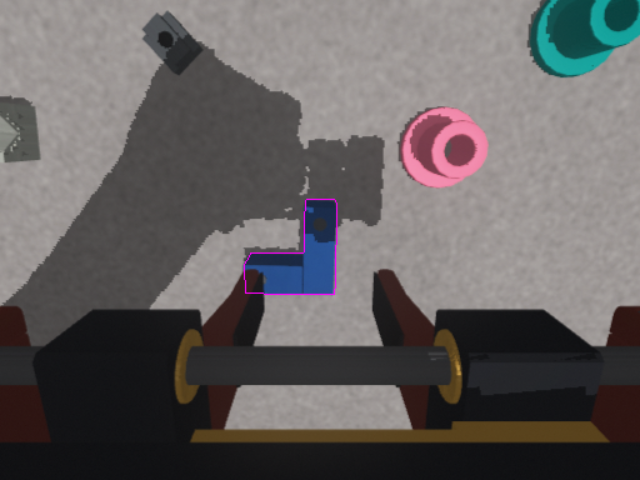

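Blue corner stop at (305,255), heel at lower right, consistent with the fit. Descending on the x leg.

Request:
play_rows(moves=[{"dp":[-6.5,2,0],"rotation":[0,0,0],"jaw":60},{"dp":[0,0,25],"rotation":[0,0,0],"jaw":60},{"dp":[0,0,30],"rotation":[0,0,0],"jaw":60},{"dp":[0,0,25],"rotation":[0,0,0],"jaw":60},{"dp":[0,0,0],"rotation":[0,0,0],"jaw":60}])

```text
time_s: 19.55
ee_pos: [0.3428, -0.3284, 0.0712]
eef_rot: [-0.001, 0.998, -0.064, -0.002]
force: [-0.1, -0.1, 0.8]
width: 0.601
```

Request:
play_rows(moves=[{"dp":[0,0,0],"rotation":[0,0,0],"jaw":60},{"dp":[0,0,0],"rotation":[0,0,0],"jaw":60},{"dp":[0,0,0],"rotation":[0,0,0],"jaw":60},{"dp":[0,0,0],"rotation":[0,0,0],"jaw":60},{"dp":[0,0,0],"rotation":[0,0,0],"jaw":60}])

```text
time_s: 20.05
ee_pos: [0.3451, -0.3299, 0.0743]
eef_rot: [0.0, 0.998, -0.064, 0.0]
force: [0.3, -0.1, -0.1]
width: 0.604
```

```bash
python3 g.py .3451 -.3295 .03 -7.5
```

```text
t 20.05 pos [ 0.3451 -0.3299  0.0743] th -7.38 zax [ 0.001 -0.001 -1.   ] F [ 0.3 -0.1 -0.1] w 53.1 q [ 0.67  0.4  -0.01  2.11  0.01  0.63 -1.04]
tool dp mm [-0.1 -0.4 44.3] rot about tool z deg 0.1
dp if after turn [-0.1 -0.4 44.3]
```

Request:
play_rows(moves=[{"dp":[0,0,15],"rotation":[0,0,0],"jaw":60},{"dp":[0,0,15],"rotation":[0,0,0],"jaw":60},{"dp":[0,0,10],"rotation":[0,0,0],"jaw":60},{"dp":[0,0,4],"rotation":[0,0,0],"jaw":60},{"dp":[0,0,0],"rotation":[0,0,0],"jaw":60}])

```text
time_s: 20.55
ee_pos: [0.3447, -0.3295, 0.0293]
eef_rot: [-0.0, 0.998, -0.064, -0.0]
force: [0.4, 0.3, 1.0]
width: 0.603
```

Request:
play_rows(moves=[{"dp":[0,0,0],"rotation":[0,0,0],"jaw":40},{"dp":[0,0,0],"rotation":[0,0,0],"jaw":2},{"dp":[0,0,0],"rotation":[0,0,0],"jaw":2},{"dp":[0,0,0],"rotation":[0,0,0],"jaw":2},{"dp":[0,0,0],"rotation":[0,0,0],"jaw":2}])

```text
time_s: 21.05
ee_pos: [0.3451, -0.3296, 0.03]
eef_rot: [0.0, 0.998, -0.064, 0.0]
force: [-1.1, 0.7, 3.0]
width: 0.275
```

Request:
play_rows(moves=[{"dp":[0,0,0],"rotation":[0,0,0],"jaw":2},{"dp":[0,0,0],"rotation":[0,0,0],"jaw":2},{"dp":[0,0,-10],"rotation":[0,0,0],"jaw":2},{"dp":[0,0,-20],"rotation":[0,0,0],"jaw":2},{"dp":[0,0,-30],"rotation":[0,0,0],"jaw":2}])

```text
time_s: 21.55
ee_pos: [0.3438, -0.3289, 0.0895]
eef_rot: [-0.001, 0.998, -0.064, -0.001]
force: [0.8, -0.6, -2.3]
width: 0.274
```

```bash
python3 g.py .6522 .108 .16 -1.8; python3 w.py w9
```

```text
t 21.55 pos [ 0.3438 -0.3289  0.0895] th -7.38 zax [-0.003  0.002 -1.   ] F [ 0.8 -0.6 -2.3] w 24.1 q [ 0.67  0.38 -0.01  2.1   0.    0.67 -1.04]
tool dp mm [ 249.5 -473.   -70.5] rot about tool z deg -5.6
dp if after turn [ 294.5 -446.4  -70.5]
```

View pics/w9.png

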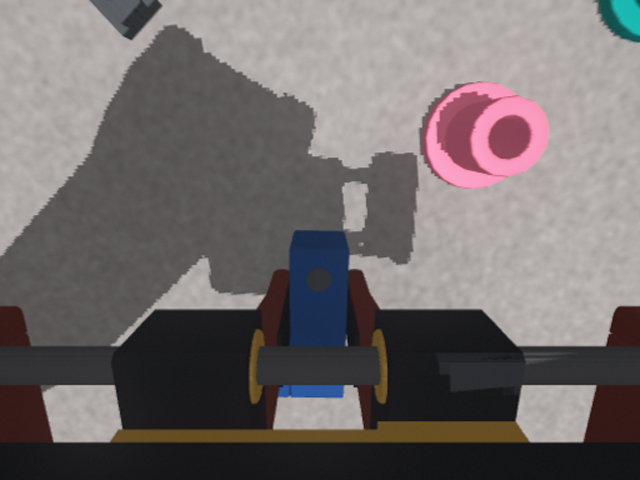

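Request:
play_rows(moves=[{"dp":[0,0,-30],"rotation":[0,0,-2.8],"jaw":2},{"dp":[0,0,-30],"rotation":[0,0,-2.8],"jaw":2},{"dp":[0,0,-10],"rotation":[0,0,0],"jaw":2},{"dp":[10,-20,0],"rotation":[0,0,0],"jaw":2},{"dp":[20,-30,0],"rotation":[0,0,0],"jaw":2}])

```text
time_s: 22.1
ee_pos: [0.3752, -0.2817, 0.1596]
eef_rot: [0.001, 1.0, -0.019, -0.0]
force: [0.7, 0.5, -3.5]
width: 0.271
```

Request:
play_rows(moves=[{"dp":[25,-37,0],"rotation":[0,0,0],"jaw":2},{"dp":[25,-37,0],"rotation":[0,0,0],"jaw":2},{"dp":[25,-37,0],"rotation":[0,0,0],"jaw":2},{"dp":[25,-37,0],"rotation":[0,0,0],"jaw":2},{"dp":[25,-37,0],"rotation":[0,0,0],"jaw":2}])

```text
time_s: 22.6
ee_pos: [0.5074, -0.098, 0.1589]
eef_rot: [-0.0, 1.0, -0.016, -0.0]
force: [0.2, -1.5, -2.6]
width: 0.272
```

Request:
play_rows(moves=[{"dp":[25,-37,0],"rotation":[0,0,0],"jaw":2},{"dp":[25,-37,0],"rotation":[0,0,0],"jaw":2},{"dp":[25,-37,0],"rotation":[0,0,0],"jaw":2},{"dp":[15,-25,0],"rotation":[0,0,0],"jaw":2},{"dp":[0,0,0],"rotation":[0,0,0],"jaw":2}])

```text
time_s: 23.1
ee_pos: [0.6023, 0.0392, 0.1583]
eef_rot: [-0.001, 1.0, -0.013, -0.0]
force: [-0.2, 0.3, -2.2]
width: 0.272
```

Request:
play_rows(moves=[{"dp":[0,0,0],"rotation":[0,0,0],"jaw":2},{"dp":[0,0,0],"rotation":[0,0,0],"jaw":2},{"dp":[0,0,0],"rotation":[0,0,0],"jaw":2},{"dp":[0,0,0],"rotation":[0,0,0],"jaw":2},{"dp":[0,0,0],"rotation":[0,0,0],"jaw":2}])

```text
time_s: 23.6
ee_pos: [0.6011, 0.0328, 0.1598]
eef_rot: [0.0, 1.0, -0.016, 0.0]
force: [-0.2, 0.7, -2.5]
width: 0.272
```

```bash
python3 g.py .6522 .108 .16 -1.8; python3 v.py plate_corner .648 .131 -.03 0 w10
```

```text
t 23.6 pos [0.6011 0.0328 0.1598] th -1.84 zax [ 0. -0. -1.] F [-0.2  0.7 -2.5] w 24.0 q [ 0.    0.47 -0.19  1.74  0.1   0.95 -1.83]
tool dp mm [ 48.6 -76.8  -0.2] rot about tool z deg -0.0
dp if after turn [ 48.7 -76.7  -0.2]
fit [ 0.647   0.129  -0.0394] 0.003
```

View pics/w10.png

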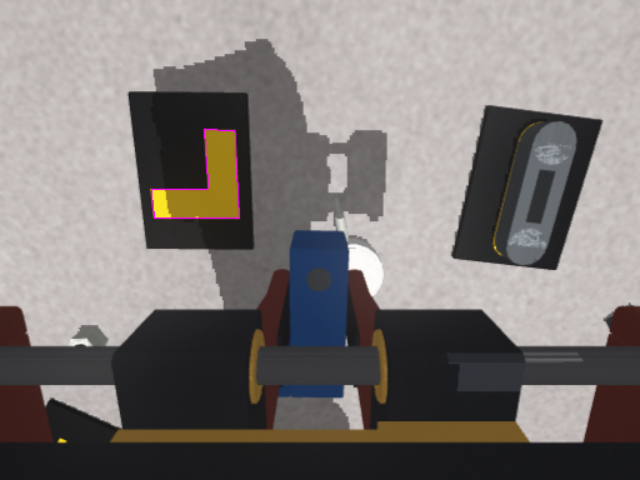

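Drawn L fits at pixels (205,180), heel at (238,218). The gauge is untouched at (360,275). Placing.

Request:
play_rows(moves=[{"dp":[14,-22,0],"rotation":[0,0,0],"jaw":2},{"dp":[17,-27,0],"rotation":[0,0,0],"jaw":2},{"dp":[17,-27,0],"rotation":[0,0,0],"jaw":2},{"dp":[0,0,20],"rotation":[0,0,0.2],"jaw":2},{"dp":[0,0,30],"rotation":[0,0,0],"jaw":2}])

```text
time_s: 24.15
ee_pos: [0.6533, 0.1098, 0.1109]
eef_rot: [-0.001, 1.0, -0.017, 0.002]
force: [-0.5, 0.0, -2.0]
width: 0.272
```

Request:
play_rows(moves=[{"dp":[0,0,30],"rotation":[0,0,0],"jaw":2},{"dp":[0,0,15],"rotation":[0,0,0],"jaw":2},{"dp":[0,0,0],"rotation":[0,0,0],"jaw":2},{"dp":[0,0,0],"rotation":[0,0,0],"jaw":2},{"dp":[0,0,0],"rotation":[0,0,0],"jaw":2}])

```text
time_s: 24.65
ee_pos: [0.6528, 0.1083, 0.0665]
eef_rot: [-0.0, 1.0, -0.017, 0.001]
force: [-1.3, 0.6, -1.8]
width: 0.274
```

```bash
python3 g.py .6516 .1068 .036 -2
```

```text
t 24.65 pos [0.6528 0.1083 0.0665] th -1.99 zax [ 0.003  0.001 -1.   ] F [-1.3  0.6 -1.8] w 24.1 q [-0.12  0.66 -0.17  1.65  0.14  0.84 -1.96]
tool dp mm [-1.2  1.5 30.5] rot about tool z deg 0.0
dp if after turn [-1.1  1.5 30.5]
```

Request:
play_rows(moves=[{"dp":[0,0.5,10],"rotation":[0,0,0],"jaw":2},{"dp":[0,0,10],"rotation":[0,0,0],"jaw":2},{"dp":[0,0,7],"rotation":[0,0,0],"jaw":2},{"dp":[0,0,3],"rotation":[0,0,0],"jaw":2},{"dp":[0,0,0],"rotation":[0,0,0],"jaw":2}])

```text
time_s: 25.15
ee_pos: [0.6514, 0.1075, 0.0357]
eef_rot: [0.0, 1.0, -0.017, -0.0]
force: [-6.2, -1.3, 11.2]
width: 0.271
```

```bash
python3 g.py .6516 .1068 .036 -2
```

```text
t 25.15 pos [0.6514 0.1075 0.0357] th -1.99 zax [-0. -0. -1.] F [-6.2 -1.3 11.2] w 23.8 q [-0.12  0.7  -0.17  1.66  0.15  0.79 -1.96]
tool dp mm [ 0.2  0.7 -0.3] rot about tool z deg 0.0
dp if after turn [ 0.2  0.7 -0.3]
```

Request:
play_rows(moves=[{"dp":[0,0,0],"rotation":[0,0,0],"jaw":40},{"dp":[0,0,0],"rotation":[0,0,0],"jaw":55},{"dp":[0,0,0],"rotation":[0,0,0],"jaw":55},{"dp":[0,0,-15],"rotation":[0,0,0],"jaw":55},{"dp":[0,0,-30],"rotation":[0,0,0],"jaw":60}])

```text
time_s: 25.65
ee_pos: [0.65, 0.1072, 0.0784]
eef_rot: [0.0, 1.0, -0.017, -0.002]
force: [-0.2, -0.5, -0.0]
width: 0.59
```

Request:
play_rows(moves=[{"dp":[0,0,-40],"rotation":[0,0,0],"jaw":70},{"dp":[0,0,-40],"rotation":[0,0,0],"jaw":70},{"dp":[0,0,0],"rotation":[0,0,0],"jaw":70},{"dp":[0,0,0],"rotation":[0,0,0],"jaw":70},{"dp":[0,0,0],"rotation":[0,0,0],"jaw":70}])

```text
time_s: 26.15
ee_pos: [0.6509, 0.1074, 0.1591]
eef_rot: [0.0, 1.0, -0.017, -0.001]
force: [0.4, 0.2, -0.1]
width: 0.701
```

```bash
python3 g.py .4596 -.096 .15 78.1; python3 v.py corner_stop .6474 .13 -.03 0.006 w11
```

```text
t 26.15 pos [0.6509 0.1074 0.1591] th -1.97 zax [-0.001 -0.    -1.   ] F [ 0.4  0.2 -0.1] w 61.7 q [-0.11  0.56 -0.19  1.59  0.12  1.01 -1.94]
tool dp mm [-184.2  209.9    9.4] rot about tool z deg -80.1
dp if after turn [-238.5 -145.3    9.1]
inst (np.float64(15.6), 0.57, 3372)
fit [ 0.6473  0.1285 -0.033 ] 0.034
```

View pics/w11.png

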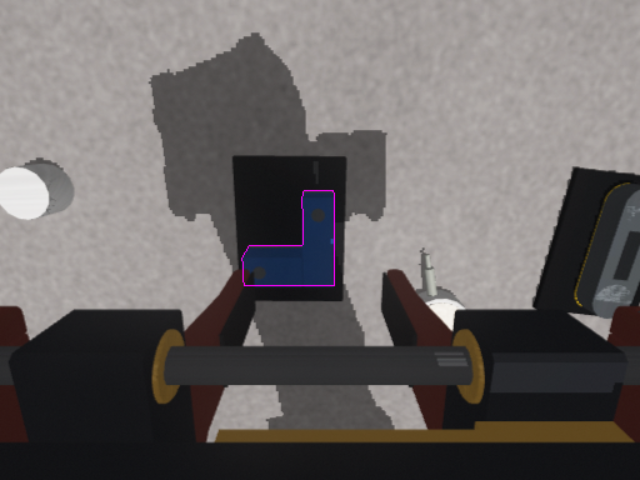

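Corner stop matches its outline. Next is the V-block.

Request:
play_rows(moves=[{"dp":[-15,17,0],"rotation":[0,0,0],"jaw":70},{"dp":[-30,34,0],"rotation":[0,0,0],"jaw":70},{"dp":[-30,35,0],"rotation":[0,0,0],"jaw":70},{"dp":[-30,35,0],"rotation":[0,0,0],"jaw":70},{"dp":[-30,34,0],"rotation":[0,0,0],"jaw":70}])

```text
time_s: 26.75
ee_pos: [0.5093, -0.044, 0.1586]
eef_rot: [0.0, 1.0, -0.017, -0.001]
force: [1.0, -0.7, 0.0]
width: 0.699
```

Request:
play_rows(moves=[{"dp":[-30,34,9],"rotation":[0,0,0],"jaw":70},{"dp":[-19,21,0],"rotation":[0,0,0],"jaw":70},{"dp":[0,0,0],"rotation":[0,0,-8],"jaw":70},{"dp":[0,0,0],"rotation":[0,0,-8],"jaw":70},{"dp":[0,0,0],"rotation":[0,0,-8],"jaw":70}])

```text
time_s: 27.25
ee_pos: [0.4597, -0.0962, 0.1499]
eef_rot: [-0.0, 0.981, 0.194, -0.001]
force: [0.5, -0.2, -0.2]
width: 0.699
```

Request:
play_rows(moves=[{"dp":[0,0,0],"rotation":[0,0,-8],"jaw":70},{"dp":[0,0,0],"rotation":[0,0,-8],"jaw":70},{"dp":[0,0,0],"rotation":[0,0,-8],"jaw":70},{"dp":[0,0,0],"rotation":[0,0,-8],"jaw":70},{"dp":[0,0,0],"rotation":[0,0,-8],"jaw":70}])

```text
time_s: 27.75
ee_pos: [0.4598, -0.0958, 0.1498]
eef_rot: [-0.001, 0.856, 0.518, -0.001]
force: [0.7, -0.5, 0.5]
width: 0.7
```

Request:
play_rows(moves=[{"dp":[0,0,0],"rotation":[0,0,-8],"jaw":70},{"dp":[0,0,0],"rotation":[0,0,-8],"jaw":70},{"dp":[0,0,0],"rotation":[0,0,0],"jaw":70},{"dp":[0,0,0],"rotation":[0,0,0],"jaw":70},{"dp":[0,0,0],"rotation":[0,0,0],"jaw":70}])

```text
time_s: 28.25
ee_pos: [0.4602, -0.096, 0.1503]
eef_rot: [-0.0, 0.778, 0.628, -0.0]
force: [-1.1, 0.2, 0.8]
width: 0.697
```

```bash
python3 g.py .4596 -.096 .03 78; python3 v.py vblock .4596 -.096 1.363 0 w12
```

```text
t 28.25 pos [ 0.4602 -0.096   0.1503] th 77.84 zax [-0.001  0.    -1.   ] F [-1.1  0.2  0.8] w 61.3 q [ 0.47  0.3  -0.43  2.05  0.17  0.83 -0.28]
tool dp mm [ -0.2  -0.5 120.3] rot about tool z deg -0.2
dp if after turn [ -0.2  -0.6 120.3]
inst (np.float64(3.5), 0.87, 2715)
fit [ 0.4601 -0.0972  1.3456] 0.032
```

View pics/w12.png

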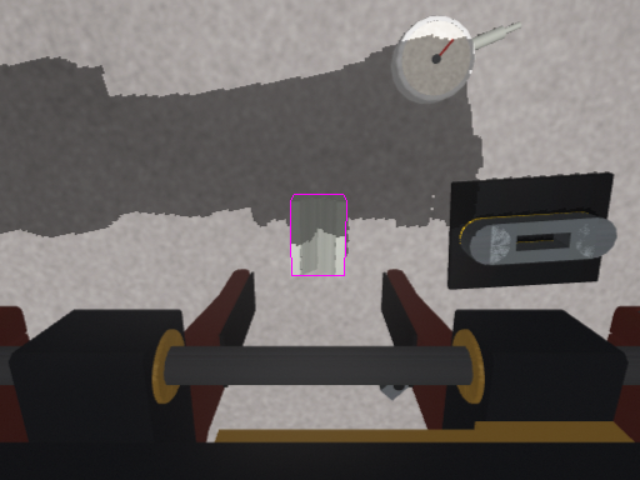

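V-block at (319,235), squared up with the jaws. Descending.

Request:
play_rows(moves=[{"dp":[0,0,20],"rotation":[0,0,0],"jaw":70},{"dp":[0,0,30],"rotation":[0,0,0],"jaw":70},{"dp":[0,0,30],"rotation":[0,0,0],"jaw":70},{"dp":[0,0,0],"rotation":[0,0,0],"jaw":70},{"dp":[0,0,0],"rotation":[0,0,0],"jaw":70}])

```text
time_s: 28.85
ee_pos: [0.4603, -0.0957, 0.0708]
eef_rot: [-0.001, 0.777, 0.629, -0.0]
force: [-0.2, -0.6, 0.3]
width: 0.701
```

Request:
play_rows(moves=[{"dp":[0,0,15],"rotation":[0,0,0],"jaw":70},{"dp":[0,0,15],"rotation":[0,0,0],"jaw":70},{"dp":[0,0,7],"rotation":[0,0,0],"jaw":70},{"dp":[0,0,3],"rotation":[0,0,0],"jaw":70},{"dp":[0,0,0],"rotation":[0,0,0],"jaw":70}])

```text
time_s: 29.35
ee_pos: [0.4609, -0.096, 0.0313]
eef_rot: [0.0, 0.777, 0.629, 0.0]
force: [0.1, 0.1, 0.6]
width: 0.698
```

Request:
play_rows(moves=[{"dp":[0,0,0],"rotation":[0,0,0],"jaw":50},{"dp":[0,0,0],"rotation":[0,0,0],"jaw":10},{"dp":[0,0,0],"rotation":[0,0,0],"jaw":10},{"dp":[0,0,0],"rotation":[0,0,0],"jaw":10},{"dp":[0,0,0],"rotation":[0,0,0],"jaw":10}])

```text
time_s: 29.85
ee_pos: [0.4605, -0.0961, 0.031]
eef_rot: [0.0, 0.777, 0.629, -0.0]
force: [-2.3, 0.1, 6.9]
width: 0.452
```

```bash
python3 g.py .3635 .291 .15 148.5
```

```text
t 29.85 pos [ 0.4605 -0.0961  0.031 ] th 78.01 zax [ 0. -0. -1.] F [-2.3  0.1  6.9] w 39.8 q [ 0.39  0.5  -0.35  2.13  0.32  0.56 -0.4 ]
tool dp mm [ 358.5 -175.2 -119.1] rot about tool z deg -70.5
dp if after turn [ 284.9  279.4 -119. ]
```

Request:
play_rows(moves=[{"dp":[0,0,-15],"rotation":[0,0,0],"jaw":10},{"dp":[0,0,-30],"rotation":[0,0,0],"jaw":10},{"dp":[0,0,-40],"rotation":[0,0,0],"jaw":10},{"dp":[0,0,-34],"rotation":[0,0,0],"jaw":10},{"dp":[20,-10,0],"rotation":[0,0,0],"jaw":10}])

```text
time_s: 30.35
ee_pos: [0.4574, -0.0767, 0.1533]
eef_rot: [0.003, 0.778, 0.628, 0.002]
force: [0.2, 0.3, -4.5]
width: 0.452
```

Request:
play_rows(moves=[{"dp":[36,-18,0],"rotation":[0,0,0],"jaw":10},{"dp":[36,-18,0],"rotation":[0,0,0],"jaw":10},{"dp":[36,-18,0],"rotation":[0,0,0],"jaw":10},{"dp":[36,-18,0],"rotation":[0,0,0],"jaw":10},{"dp":[36,-18,0],"rotation":[0,0,0],"jaw":10}])

```text
time_s: 30.85
ee_pos: [0.4029, 0.1215, 0.1493]
eef_rot: [-0.0, 0.777, 0.629, -0.0]
force: [0.6, -0.2, -4.6]
width: 0.455
```

Request:
play_rows(moves=[{"dp":[36,-18,0],"rotation":[0,0,0],"jaw":10},{"dp":[36,-18,0],"rotation":[0,0,0],"jaw":10},{"dp":[10,-10,0],"rotation":[0,0,0],"jaw":10},{"dp":[0,0,0],"rotation":[0,0,0],"jaw":10},{"dp":[0,0,0],"rotation":[0,0,0],"jaw":10}])

```text
time_s: 31.35
ee_pos: [0.3757, 0.2096, 0.1492]
eef_rot: [0.0, 0.777, 0.63, -0.001]
force: [0.5, -0.2, -4.0]
width: 0.454
```

Request:
play_rows(moves=[{"dp":[0,0,0],"rotation":[0,0,0],"jaw":10},{"dp":[0,0,0],"rotation":[0,0,0],"jaw":10},{"dp":[0,0,0],"rotation":[0,0,0],"jaw":10},{"dp":[0,0,0],"rotation":[0,0,0],"jaw":10},{"dp":[0,0,0],"rotation":[0,0,0],"jaw":10}])

```text
time_s: 31.85
ee_pos: [0.3763, 0.2099, 0.1496]
eef_rot: [0.0, 0.777, 0.629, 0.0]
force: [-0.0, -0.0, -5.1]
width: 0.45
```

```bash
python3 g.py .3635 .291 .15 148.5; python3 v.py plate_vblock .3635 .291 2.6 0 w13
```

```text
t 31.85 pos [0.3763 0.2099 0.1496] th 77.99 zax [ 0. -0. -1.] F [-0.  -0.  -5.1] w 39.6 q [-0.08  0.27 -0.62  2.12  0.21  0.81 -1.04]
tool dp mm [ 76.6 -29.4  -0.4] rot about tool z deg -70.5
dp if after turn [53.2 62.5 -0.4]
fit [0.3623 0.2891 2.5833] 0.076
```

View pics/w13.png

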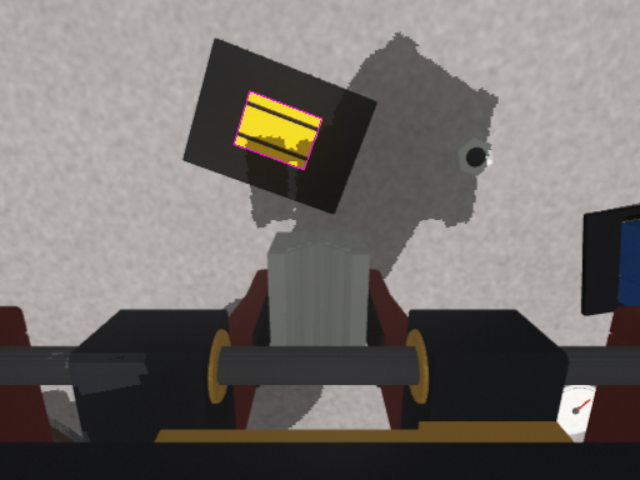

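Outline at (278,130), lines along its length. Target (0.363,0.290), θ≈148.2°.

Request:
play_rows(moves=[{"dp":[15,-6,0],"rotation":[0,0,0],"jaw":10},{"dp":[30,-12,0],"rotation":[0,0,0],"jaw":10},{"dp":[30.5,-11.5,0],"rotation":[0,0,0],"jaw":10},{"dp":[0,0,0],"rotation":[0,0,-7.8],"jaw":10},{"dp":[0,0,0],"rotation":[0,0,-7.8],"jaw":10}])

```text
time_s: 32.4
ee_pos: [0.3623, 0.2915, 0.1496]
eef_rot: [-0.0, 0.681, 0.732, 0.0]
force: [-0.2, -0.2, -5.6]
width: 0.455
```

Request:
play_rows(moves=[{"dp":[0,0,0],"rotation":[0,0,-7.8],"jaw":10},{"dp":[0,0,0],"rotation":[0,0,-7.8],"jaw":10},{"dp":[0,0,0],"rotation":[0,0,-7.8],"jaw":10},{"dp":[0,0,0],"rotation":[0,0,-7.8],"jaw":10},{"dp":[0,0,0],"rotation":[0,0,-7.8],"jaw":10}])

```text
time_s: 32.9
ee_pos: [0.363, 0.2901, 0.1496]
eef_rot: [0.0, 0.399, 0.917, -0.0]
force: [-0.9, -0.8, -4.1]
width: 0.453
```

Request:
play_rows(moves=[{"dp":[0,0,20],"rotation":[0,0,-7.8],"jaw":10},{"dp":[0,0,30],"rotation":[0,0,-7.8],"jaw":10},{"dp":[0,0,30],"rotation":[0,0,0],"jaw":10},{"dp":[0,0,0],"rotation":[0,0,0],"jaw":10},{"dp":[0,0,0],"rotation":[0,0,0],"jaw":10}])

```text
time_s: 33.4
ee_pos: [0.3627, 0.2904, 0.0699]
eef_rot: [-0.0, 0.274, 0.962, -0.0]
force: [-0.7, -0.6, -4.7]
width: 0.457
```

Request:
play_rows(moves=[{"dp":[0,0,0],"rotation":[0,0,0],"jaw":10},{"dp":[0,0,0],"rotation":[0,0,0],"jaw":10},{"dp":[0,0,0],"rotation":[0,0,0],"jaw":10},{"dp":[0,0,0],"rotation":[0,0,0],"jaw":10},{"dp":[0,0,0],"rotation":[0,0,0],"jaw":10}])

```text
time_s: 33.9
ee_pos: [0.3631, 0.2902, 0.07]
eef_rot: [0.0, 0.274, 0.962, 0.0]
force: [-0.4, -0.1, -4.8]
width: 0.453
```

```bash
python3 g.py .363 .290 .037 148.2
```

```text
t 33.9 pos [0.3631 0.2902 0.07  ] th 148.21 zax [ 0.001  0.    -1.   ] F [-0.4 -0.1 -4.8] w 39.9 q [-0.14  0.53 -0.8   2.1   0.57  0.74 -0.29]
tool dp mm [ 0.  -0.3 33. ] rot about tool z deg 0.0
dp if after turn [ 0.  -0.2 33. ]
```

Request:
play_rows(moves=[{"dp":[0,0,12],"rotation":[0,0,0],"jaw":10},{"dp":[0,0,11],"rotation":[0,0,0],"jaw":10},{"dp":[0,0,6],"rotation":[0,0,0],"jaw":10},{"dp":[0,0,4],"rotation":[0,0,0],"jaw":10},{"dp":[0,0,0],"rotation":[0,0,0],"jaw":10}])

```text
time_s: 34.4
ee_pos: [0.3625, 0.2899, 0.0365]
eef_rot: [0.0, 0.274, 0.962, -0.001]
force: [-2.3, -2.5, 4.0]
width: 0.454
```

```bash
python3 g.py .363 .290 .037 148.2
```

```text
t 34.4 pos [0.3625 0.2899 0.0365] th 148.25 zax [-0.    -0.002 -1.   ] F [-2.3 -2.5  4. ] w 39.9 q [-0.19  0.58 -0.75  2.12  0.64  0.68 -0.35]
tool dp mm [-0.4  0.4 -0.5] rot about tool z deg 0.0
dp if after turn [-0.4  0.4 -0.5]
```

Contact. Release and lift.

Request:
play_rows(moves=[{"dp":[0,0,0],"rotation":[0,0,0],"jaw":55},{"dp":[0,0,0],"rotation":[0,0,0],"jaw":70},{"dp":[0,0,0],"rotation":[0,0,0],"jaw":70},{"dp":[0,0,-15],"rotation":[0,0,0],"jaw":70},{"dp":[0,0,-30],"rotation":[0,0,0],"jaw":70}])

```text
time_s: 34.9
ee_pos: [0.362, 0.2895, 0.0808]
eef_rot: [-0.001, 0.274, 0.962, -0.001]
force: [0.6, 0.2, 0.4]
width: 0.7
```

Request:
play_rows(moves=[{"dp":[0,0,-40],"rotation":[0,0,0],"jaw":70},{"dp":[0,0,-40],"rotation":[0,0,0],"jaw":70},{"dp":[-30,0,-30],"rotation":[0,0,0],"jaw":70},{"dp":[-30,0,-30],"rotation":[0,0,0],"jaw":70},{"dp":[0,0,0],"rotation":[0,0,0],"jaw":70}])

```text
time_s: 35.4
ee_pos: [0.4186, 0.2574, 0.2249]
eef_rot: [0.003, 0.276, 0.961, 0.002]
force: [-1.2, 0.5, -0.1]
width: 0.703
```

Request:
play_rows(moves=[{"dp":[0,0,0],"rotation":[0,0,0],"jaw":70},{"dp":[0,0,0],"rotation":[0,0,0],"jaw":70},{"dp":[0,0,0],"rotation":[0,0,0],"jaw":70},{"dp":[0,0,0],"rotation":[0,0,0],"jaw":70},{"dp":[0,0,0],"rotation":[0,0,0],"jaw":70}])

```text
time_s: 35.9
ee_pos: [0.4133, 0.2589, 0.2212]
eef_rot: [-0.0, 0.273, 0.962, -0.0]
force: [0.2, 0.3, -0.6]
width: 0.699
```

```bash
python3 -c "import g;g.st()"; python3 v.py vblock .363 .290 2.586 .006 w14
python3 - <<'E'
from bench import arm
from h import *
import pickle
P=pickle.load(open("poses.pkl","rb"))
for cam in ["scene","top"]:
    d=arm.capture(cam)
    cv2.imwrite(f"pics/{cam}9.png",cv2.resize(d["img"][:,:,::-1],(800,600),interpolation=cv2.INTER_CUBIC))
    for l,pl in [("bush","plate_bush"),("vblock","plate_vblock"),("strap","plate_strap"),("corner_stop","plate_corner"),("dial_gauge","dial_gauge")]:
        p=P[pl]; b=inst(arm,d,l,p)
        if b is None or b[0]>15: print(cam,l,"none",b and b[0]); continue
        y0=p[2]; r=fit(l,[(d,b[1])],p,[y0],0 if l=="dial_gauge" else .006)
        print(cam,l,r[0].round(4),round(r[1],3),"target",p.round(4),"d mm",((r[0]-p)[:2]*1000).round(1),"dyaw",round(r[0][2]-y0,3))
E
```

```text
t 35.9 pos [0.4133 0.2589 0.2212] th 148.29 zax [-0.001 -0.    -1.   ] F [ 0.2  0.3 -0.6] w 61.5 q [ 0.12  0.35 -0.95  1.91  0.33  1.05  0.05]
inst (np.float64(1.4), 0.95, 1982)
fit [0.362  0.2887 2.5787] 0.005
scene bush [0.492  0.4268 0.287 ] 0.008 target [0.4917 0.429  0.1952] d mm [ 0.3 -2.2] dyaw 0.092
scene vblock [ 0.3633  0.2915 -0.583 ] 0.007 target [ 0.3635  0.2906 -0.5263] d mm [-0.3  0.9] dyaw -0.057
scene strap [ 0.6242 -0.1346  2.9923] 0.002 target [ 0.6251 -0.1344  3.    ] d mm [-0.9 -0.2] dyaw -0.008
scene corner_stop [ 0.6472  0.1318 -0.0597] 0.008 target [ 0.648   0.1311 -0.0323] d mm [-0.8  0.7] dyaw -0.027
scene dial_gauge [ 0.5643  0.0077 -0.0328] 0.027 target [0.5637 0.0083 0.006 ] d mm [ 0.6 -0.6] dyaw -0.039
top bush none 196.69171656596228
top vblock none None
top strap [ 0.6236 -0.1366  2.9921] 0.104 target [ 0.6251 -0.1344  3.    ] d mm [-1.6 -2.3] dyaw -0.008
top corner_stop [ 0.6466  0.1308 -0.0242] 0.018 target [ 0.648   0.1311 -0.0323] d mm [-1.4 -0.4] dyaw 0.008
top dial_gauge [0.5666 0.0059 0.1928] 0.036 target [0.5637 0.0083 0.006 ] d mm [ 2.9 -2.4] dyaw 0.187
```

View pics/w14.png

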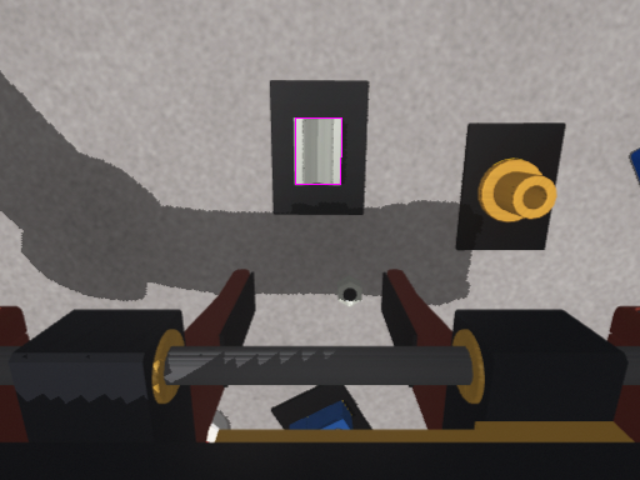

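View pics/scene9.png

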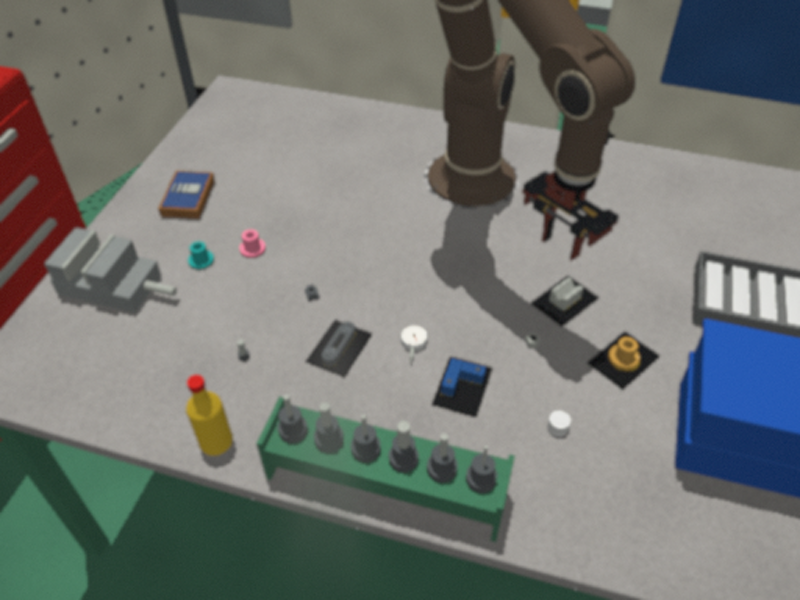

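All four are on their plates: V-block (567,295), bush (626,352), strap (340,342) and corner stop (463,378). The gauge is unmoved at (413,338), and the gripper is clear and still. Handing in.

```bash
python3 -c "
from bench import arm
print(arm.close_job())"
```

```text
the job is handed in; nothing more can be done
None
```

I put all four pieces on their own plates, let go of everything and handed the job in at about 36 s of the 122 s allowed. No verdict came back, so what follows are my own last checks.

| Piece | Offset from its outline (scene camera) |
|---|---|
| Bush (the brass one, not the pink or teal) | 2.2 mm |
| V-block | 1.0 mm, 0.06 rad |
| Strap | 0.9 mm, 0.01 rad |
| Corner stop | 1.1 mm, 0.03 rad |

- **Wrist camera:** it agreed to about 2 mm for every piece, and the corner stop's heel is over the drawn heel.
- **Dial gauge:** it shows no real movement. The scene camera puts it about 1 mm from its first position and the top camera about 4 mm. I put the difference down to measurement scatter, since the arm never went near it at low height.
- **Checks that failed or disagreed:**
  - The arm hid the bush and V-block from the top camera in the last picture, so only the scene and wrist cameras confirm those two.
  - The top camera put the strap 2.8 mm off its outline, but that fit was poor.

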